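# Coin cup back into the touch-release cash drawer

## Robot

A 6-joint arm with a two-finger parallel gripper is mounted at the origin on the work surface. World frame = base frame: x ahead of the robot, y to its left, z up, the work surface at z = 0. Lengths are in m, angles in rad, forces in N, time in s.
With the tool pointing down it reaches from about 0.425 to 0.95 m from the base axis. Payload 3.5 kg.
Tool frame: the origin (TCP) lies at the very end of the fingers, on their centre line; the grasp point (between the pads) lies 19 mm behind it; z points along the fingers, y is the direction in which the jaws open and shut (so a half turn about z gives the same grasp; the last joint's range is limited). The gripper opens to 85 mm and grips with 20 to 120 N. Pads are 22 mm wide; open, the fingers measure 114 mm over their backs; the gripper's body (76 mm by 85 mm) begins 54 mm behind the grasp point. The pads swing forward as they close: fully open they stand 13 mm farther back than shut.
Start: joints at [1.107, 0.286, 1.577, -0, 1.279, -0.15], TCP at [0.208, 0.642, 0.231] pointing down, gripper open.
Joint ranges: [-2.77, 2.77], [-0.9, 2.22], [0.21, 2.48], [-1.53, 4.67], [0.24, 2.81], [-2.84, 2.84]. Speed limits (rad/s): [2.79, 2.79, 3.14, 3.14, 3.14, 3.14].

## Interface

Orientations are given as a unit quaternion [x, y, z, w].
In Python, from plant import get_state, read_camera, sign_off gives the robot as it stands.
- The arm moves only by the tool step_arm, never from a script. Its argument "targets" is a list that holds one entry, the list of rows, each a list of 5 numbers: the opening, from 0 (shut) to 1 (fully open), then the shift along the tool's x, y, z each as a share of 4 cm, from -1 to 1, then the turn about the tool's z as a share of 5 degrees, from -1 to 1. A call has 1 to 10 rows; each row shifts and turns the commanded pose from where the row before left it, along the tool's axes as they then stand; what a row does not reach is not made up. A row lasts 1/12 s, in which the tool goes at most 41.7 mm and 7.16 degrees, less where a joint would pass 70% of its speed; a pose out of reach is approached as far as the arm can. A call with a number of a shift or a turn outside -1 to 1 is refused whole. A call with a gripper value outside its range is refused whole. The fingers move at their own pace and stop on an object; "squeeze" is the grip in N (left out, the last holds). Time passes only in rows, so rows that do not move let the fingers close. It gives the time, the measured TCP pose, the force and the opening at its end, in the units of the state.
- get_state(): the state, without advancing time (a new reading comes with each control period).
- read_camera(name): name is "scene" or "top" or "wrist"; returns a dict with "pixels" (384x512x3 uint8, red, green, blue), "range_z" (384x512 float32, m along the optical axis (not along the pixel's ray), 0 where there is no reading), "mtx" (3x3 intrinsics, pixels), "rvec" (rotation vector, rad) and "tvec" (3), from world to camera coordinates, as OpenCV has them. Camera axes: x right, y down, z forward; pixel columns grow to the right and rows downward; lengths in m; the calibration is good to about 2 mm. A picture is of the moment at which its call begins.
- sign_off(): hands the job in, once; it reports no verdict.
The state is a dict: "time": time; "qpos": joint angles; "dq": joint speeds; "joint_efforts": joint torques, N m; "eef_pos": TCP position; "tcp_rot": TCP orientation; "contact_force": force on the tool from outside, world axes, zero at the start; "wrist_torque": the same for the moment, N m; "opening": opening from 0.0 (shut) to 1.0 (fully open).
Only numpy, scipy, OpenCV 4.12 (cv2) and the standard library are available. Lean on these libraries where they do the work, as an engineer would, in place of code of your own. Each camera call takes 0.05 s, during which the arm holds its last target.

## Task

Press the front of the cash drawer on the counter until it springs open, set the loose twin coin cup fully down into the empty middle bay of its coin row, then push the drawer shut again until it latches and stays shut. Work the latch by feel and never push or press on the till harder than 20 N (about 2 kg); leave the jar, the carton and the lamp where they are.

Things in the scene. Friction and masses are not known exactly. Their poses are not given: they have to be found in the camera images.
- till: Grey steel case of the cash drawer, fixed, 340 deep x 300 wide x 85 high mm. Origin on the counter under the middle of its open front edge; x points into the case (the way the drawer closes), y along its width, z up. Its roof (underside 80 mm up) passes over the drawer: a cup not down in its bay strikes it. Do not push on case or drawer with over 20 N.
- drawer (a joint): Drawer travel, m: 0 shut, 0.100 fully out, negative when pressed in past shut. Push-push latch: pressed past its trip point and let go it springs out to 0.100 (up to 0.3 m/s, hand may back away with it); pushed in past it again and let go it latches at 0. Let go too early it returns to where it was. Spring 7 N shut, 5.5 N out, plus 1 N friction, 18 N per m/s; 6 to 10 N moves it up to the trip.
- case_edge (a point): Middle of the case's open front edge, 44 mm above the counter, fixed; axes as the till. Shut, the panel's back stands 18 mm before it: the room to press in. The unseen latch trips 4.5 to 15 mm past shut, new at each start, the same to open and to latch. Up to 1 mm behind it the drawer meets a firm rubber buffer (20 to 30 N per mm): once the push has risen to 12 to 14 N it has tripped. Meet it at 12 mm/s or less.
- drawer_front (a point): Centre of the outer face of the flat dark steel front panel, 44 mm above the counter; moves with the drawer; axes as the till: press along +x, anywhere on it. 300 wide, from 8 to 80 mm above the counter, 14 thick; outer face 32 mm before the case edge when shut, 132 when out. No handle; a lock 19 mm across, 2 mm proud, sits 14 mm above this point.
- bay (a point): Centre of the floor of the empty middle bay in the drawer's black coin row, 18 mm above the counter, moves with the drawer; axes as the till. 75 (x) x 104 (y) mm inside, walls 26 high, 4 thick; starts 18 mm behind the panel's outer face; the panel rises 62 mm above this floor. Drawer out: bay clear, its rear edge 39 mm before the case. Shut: hidden under the roof.
- coin_cup: Loose grey twin coin cup, 72 (x) x 101 (y) x 40 mm high, 0.13 to 0.22 kg, on the counter left or right before the till. Origin: centre of underside, z up. Two open hollows side by side in y (42 x 66 mm, floor 5 mm up, flat coins to 9 mm) with a grip wall between. Foot tapered 4 mm; play in the bay 1.5 mm each way, x along the bay's x, either way round. Home: origin at point bay.
- cup_grip (a point): Middle of the top edge of the coin cup's grip wall, 48 mm above its underside; axes as the cup. The wall is 10 mm thick (y) and 68 mm long (x): pinch it across y from above, a finger in each hollow.
- jar: Bystander: loose clear jar with a screw cap, 84 mm diameter x 130 mm, before the till on the other side from the coin cup. Origin at the centre of its base.
- carton: Bystander: loose lamp carton 66 x 66 x 118 mm, beside the till, left or right. Origin at the centre of its base.
- lamp: Bystander: loose round LED emergency lamp, 120 mm diameter x 47 mm, on the counter beside the till, on the other side from the carton. Origin at the centre of its base.
There are look-alikes about, which are no part of the job. There is more than one size of the coin_cup; the job needs the smallest.

How it is judged:
On the way, in this order (a step that is already met when the one before it is completed fails the run):
1. the drawer has sprung fully open (out at least 90 mm) (value of joint drawer above 0.09 m), for 0.2 s.
2. the coin cup sits fully down in the middle bay of the open drawer (drawer out at least 60 mm; cup within 4 mm sideways and 3 mm in height of home), released by the fingers (x of coin_cup in the frame of bay between -0.004 and 0.004 m and y of coin_cup in the frame of bay between -0.004 and 0.004 m and z of coin_cup in the frame of bay between -0.003 and 0.003 m and value of joint drawer above 0.06 m and contact force between the fingers and coin_cup below 0.1 N), for 0.2 s.
At the end, for the whole second after the job is handed in: The drawer is shut and latched (within 4 mm of its shut position, at rest, nothing pressing on it), with the coin cup at rest fully down in the middle bay (within 4 mm sideways and 3 mm in height) (x of coin_cup in the frame of bay between -0.004 and 0.004 m and y of coin_cup in the frame of bay between -0.004 and 0.004 m and z of coin_cup in the frame of bay between -0.003 and 0.003 m and value of joint drawer between -0.003 and 0.004 m and velocity of joint drawer between -0.01 and 0.01 m/s and linear speed of coin_cup below 0.02 m/s); the robot touches nothing.
It fails at once if the fingers or the arm push on the till (case or drawer) harder than 20 N (contact force between any of the fingers, the arm and till above 20 N).
It fails at once if the jar is moved by more than 30 mm or tipped (distance of jar from where it was at the start of the episode above 0.03 m or angle between jar's own z axis and vertical above 0.35 rad).
It fails at once if the carton is moved by more than 30 mm or tipped (distance of carton from where it was at the start of the episode above 0.03 m or angle between carton's own z axis and vertical above 0.35 rad).
It fails at once if the lamp is moved by more than 30 mm or tipped (distance of lamp from where it was at the start of the episode above 0.03 m or angle between lamp's own z axis and vertical above 0.35 rad).
It also fails if it takes over 72 s, if anything falls off the work surface, if the arm or the gripper's body presses on something with over 40 N, if the wrist force passes 120 N, or if a joint passes its speed limit or range.

## Working session

There is one attempt and no reset: what is moved stays moved. The work goes in short steps, Python scripts to look and compute and a tool call to move; the robot and the scene stay as the last step left them, time stands still between calls to the robot, and variables do not carry over. Pictures are saved under pics/ and viewed, and the job is handed in when it is done.

Besides the shell and the picture viewer there is one more tool, called after "Request:" by a JSON object that holds its "fn" and its "kwargs", one argument or row to a line. step_arm: Moves the arm, as the interface text tells. Shift numbers are shares of 4 cm and turn numbers shares of 5 degrees, none past 1 either way. Its arguments: {"type":"object","properties":{"targets":{"type":"array"},"squeeze":{"type":"number"}},"required":["targets"]}

```bash
ls; mkdir -p pics; cat > h.py <<'E'
import numpy as np,cv2,sys
sys.path.insert(0,'.')
from plant import get_state, read_camera, sign_off
def snap(n,f):
    c=read_camera(n); cv2.imwrite(f'pics/{f}.png',c['pixels'][:,:,::-1]); np.savez(f'pics/{f}.npz',**c); return c
def pts(c):
    R,_=cv2.Rodrigues(np.array(c['rvec'],float)); t=np.array(c['tvec'],float).reshape(3)
    K=np.array(c['mtx']); z=c['range_z'].astype(float); v,u=np.mgrid[:z.shape[0],:z.shape[1]]
    P=np.stack([(u-K[0,2])/K[0,0]*z,(v-K[1,2])/K[1,1]*z,z],-1)
    W=(P-t)@R; W[z==0]=np.nan; return W
def load(f): return dict(np.load(f'pics/{f}.npz'))
def ray(c,u,v,h):
    R,_=cv2.Rodrigues(np.array(c['rvec'],float)); t=np.array(c['tvec'],float).reshape(3); K=np.array(c['mtx'])
    d=R.T@np.array([(u-K[0,2])/K[0,0],(v-K[1,2])/K[1,1],1]); o=-R.T@t
    return o+d*(h-o[2])/d[2]
E
python3 - <<'E'
from h import *
np.set_printoptions(precision=4,suppress=True)
print(get_state())
for n in ['scene','top','wrist']:
    c=snap(n,n+'0'); R,_=cv2.Rodrigues(c['rvec']); print(n,-R.T@c['tvec'].reshape(3)); print(R)
E
```

```text
pics
{'time': 0.0, 'qpos': array([ 1.107 ,  0.2872,  1.5782,  0.    ,  1.2786, -0.15  ]), 'dq': array([ 0.0008, -0.0007, -0.0003,  0.0007, -0.    ,  0.0002]), 'joint_efforts': array([  0.0014, -40.5974, -29.2635,  -0.    ,   0.0057,  -0.    ]), 'eef_pos': array([0.208 , 0.6415, 0.2299]), 'tcp_rot': array([ 0.1563,  0.9877, -0.0011, -0.0004]), 'contact_force': array([-0.906 , -0.2126,  0.0132]), 'wrist_torque': array([-0.033 ,  0.0086, -0.0514]), 'opening': 1.0052767455636658}
scene [1.2317 0.2039 1.0172]
[[-0.2332  0.9724  0.0118]
 [ 0.7336  0.1839 -0.6542]
 [-0.6383 -0.1439 -0.7562]]
top [0.3399 0.0252 1.3327]
[[ 0.0224 -0.9997  0.004 ]
 [-0.9957 -0.0226 -0.0897]
 [ 0.0897 -0.002  -0.996 ]]
wrist [0.1376 0.6659 0.3721]
[[ 0.3078  0.9514 -0.0032]
 [ 0.9113 -0.2939  0.2885]
 [ 0.2735 -0.0918 -0.9575]]
```

View pics/scene0.png

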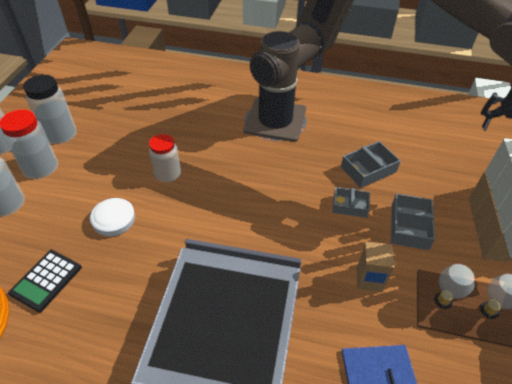

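View pics/top0.png

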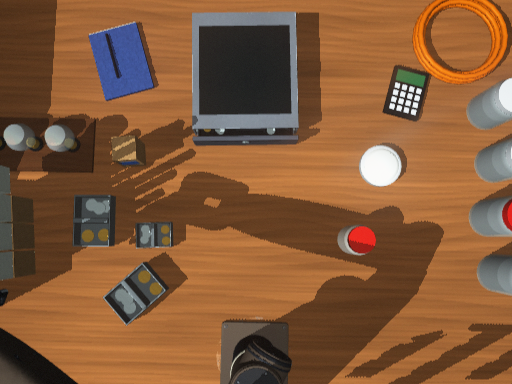

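View pics/wrist0.png

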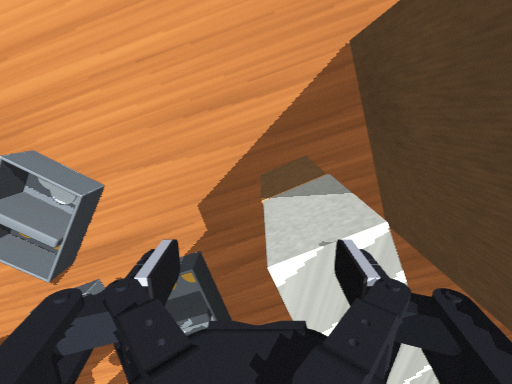

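The top view shows the till at about (245,75), with its front facing the robot at row ~140. The smallest cup is at (154,235), with larger twins at (95,220) and (136,293). The jar is at (358,240), the lamp at (380,165) and the carton at (125,150).

```bash
python3 - <<'E'
from h import *
np.set_printoptions(precision=4,suppress=True)
c=load('top0'); W=pts(c)
for n,(u0,u1,v0,v1,z0,z1) in dict(caseroof=(185,305,5,150,.081,.095),panel=(185,305,100,150,.06,.0803),small=(128,182,210,258,.03,.07),big1=(66,122,185,255,.03,.09),big2=(98,180,255,330,.03,.09),jar=(325,385,215,265,.1,.15),carton=(100,150,125,175,.1,.14),lamp=(350,410,135,195,.03,.06)).items():
    m=np.zeros(W.shape[:2],bool); m[v0:v1,u0:u1]=1
    m&=(W[...,2]>z0)&(W[...,2]<z1); P=W[m]
    r=cv2.minAreaRect((P[:,:2]*1000).astype(np.float32)); print(n,len(P),np.median(P[:,2]).round(4),np.percentile(P[:,2],[2,98]),[np.round(x,1) for x in r], 'box',cv2.boxPoints(r).round(0).tolist())
print('front rows'); 
for v in range(118,150): print(v,W[v,225],W[v,275])
E
python3 - <<'E'
import cv2
a=cv2.imread('pics/top0.png')
cv2.imwrite('pics/z1.png',cv2.resize(a[195:265,60:190],None,fx=6,fy=6,interpolation=cv2.INTER_CUBIC))
cv2.imwrite('pics/z2.png',cv2.resize(a[100:160,180:310],None,fx=6,fy=6,interpolation=cv2.INTER_CUBIC))
E
```

```text
caseroof 12376 0.0867 [0.0818 0.092 ] [array([796.8,  44.7]), array([377. , 299.7]), np.float64(2.0)] box [[603.0, 188.0], [614.0, -112.0], [990.0, -98.0], [980.0, 201.0]]
panel 360 0.0774 [0.0605 0.0802] [array([659.9,  39. ]), array([104.4, 297.5]), np.float64(1.2)] box [[605.0, 187.0], [611.0, -111.0], [715.0, -109.0], [709.0, 189.0]]
small 274 0.0419 [0.0307 0.0526] [array([339.1, 294.8]), array([ 71.8, 101.2]), np.float64(3.6)] box [[300.0, 343.0], [306.0, 242.0], [378.0, 247.0], [372.0, 348.0]]
big1 824 0.0571 [0.0317 0.0731] [array([375.8, 467. ]), array([145.7, 106.8]), np.float64(2.0)] box [[301.0, 518.0], [305.0, 411.0], [450.0, 416.0], [447.0, 523.0]]
big2 799 0.0571 [0.0314 0.0727] [array([175. , 337.7]), array([104.3, 147.6]), np.float64(42.9)] box [[87.0, 356.0], [187.0, 248.0], [263.0, 319.0], [163.0, 427.0]]
jar 738 0.1304 [0.1012 0.1356] [array([ 337.3, -275.1]), array([80.3, 75.1]), np.float64(34.2)] box [[283.0, -267.0], [325.0, -329.0], [392.0, -284.0], [349.0, -221.0]]
carton 647 0.1189 [0.104  0.1243] [array([572.8, 368.9]), array([67.3, 68.2]), np.float64(5.4)]
[... 1252 characters left out ...]
 0.0781]
137 [0.6194 0.0958 0.076 ] [ 0.6216 -0.0454  0.0813]
138 [0.6151 0.0954 0.0826] [ 0.6183 -0.0453  0.0832]
139 [0.6127 0.0954 0.0805] [ 0.616  -0.0455  0.0806]
140 [0.6098 0.0953 0.0808] [ 0.6132 -0.0456  0.0803]
141 [0.6075 0.0954 0.078 ] [ 0.6131 -0.0464  0.0672]
142 [0.6079 0.0962 0.0629] [ 0.6129 -0.0471  0.055 ]
143 [0.6085 0.097  0.0461] [ 0.6128 -0.0479  0.0413]
144 [0.6088 0.0978 0.0304] [ 0.6133 -0.0489  0.0248]
145 [0.6083 0.0984 0.0184] [ 0.6157 -0.0504 -0.0009]
146 [0.6081 0.0991 0.0044] [ 0.6126 -0.0505 -0.001 ]
147 [0.6057 0.0992 0.0011] [ 0.6091 -0.0504  0.0015]
148 [0.6026 0.0991 0.0016] [ 0.6063 -0.0505  0.0004]
149 [ 0.6     0.0992 -0.0007] [ 0.6041 -0.0508 -0.0039]
```

View pics/z1.png

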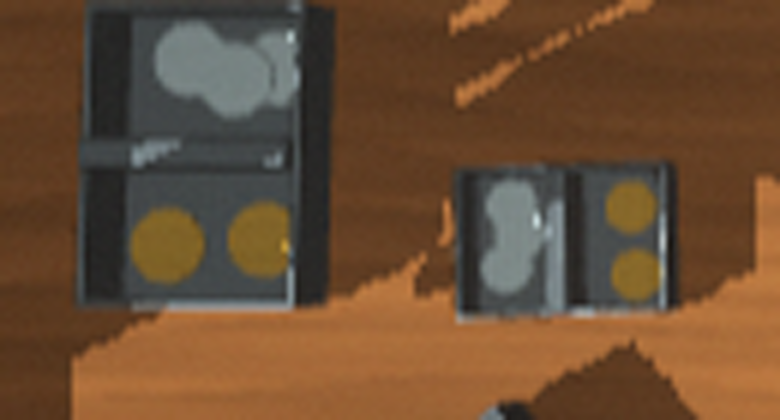

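View pics/z2.png

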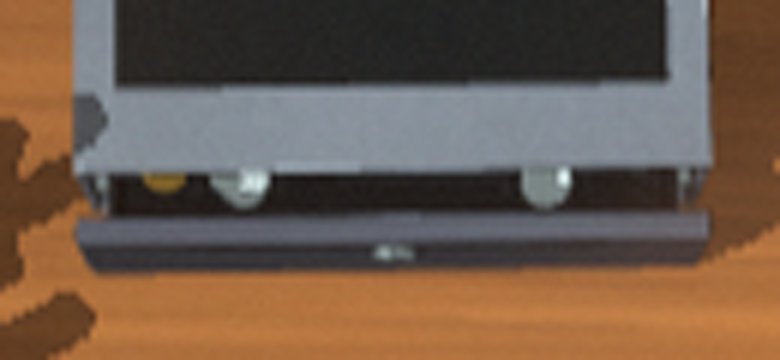

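Request:
{"fn": "step_arm", "kwargs": {
  "targets": [
    [[0,0,0,0,-1],[0,0,0,0,-1],[0,0,0,0,-1],[0,0,0,0,-1],[0,-0.5,-0.8,0,0],[0,-0.5,-0.8,0,0],[0,-0.5,-0.8,0,0],[0,-0.5,-0.8,0,0],[0,-0.5,-0.8,0,0],[0,-0.5,-0.8,0,0]]
  ],
  "squeeze": 40
}}

```text
time: 0.98
eef_pos: [0.3354, 0.4527, 0.2309]
tcp_rot: [-0.018, 1.0, -0.0, -0.0]
contact_force: [1.1, 1.2, -1.0]
opening: -0.001
```

Request:
{"fn": "step_arm", "kwargs": {
  "targets": [
    [[0,-0.5,-0.87,0,0],[0,-0.5,-0.87,0,0],[0,-0.5,-0.87,0,0],[0,-0.5,-0.87,0,0],[0,-0.5,-0.87,0,0],[0,-0.5,-0.87,0,0],[0,-0.5,-0.87,0,0],[0,-0.5,-0.87,0,0],[0,-0.5,-0.87,0,0],[0,0,-0.87,0,0]]
  ]
}}

```text
time: 1.82
eef_pos: [0.5295, 0.1106, 0.2313]
tcp_rot: [-0.017, 1.0, -0.0, 0.001]
contact_force: [0.1, -0.7, 1.0]
opening: 0.003
```

Request:
{"fn": "step_arm", "kwargs": {
  "targets": [
    [[0,0,-0.6,0.6,0],[0,0,-0.3,0.9,0],[0,0,0,0.9,0],[0,0,0,0.9,0],[0,0,0,0.7,0],[0,0,0,0.5,0],[0,0,0,0,0]]
  ]
}}

```text
time: 2.4
eef_pos: [0.524, 0.077, 0.0459]
tcp_rot: [-0.017, 1.0, 0.0, -0.006]
contact_force: [-1.2, -0.3, -0.1]
opening: -0.0
```

```bash
python3 - <<'E'
from h import *
s=get_state(); print(s['eef_pos'],s['contact_force'],s['tcp_rot'])
c=snap('wrist','wrist1');c=snap('top','top1')
E
```

```text
[0.52395693 0.07696903 0.04590836] [-1.15523628 -0.33960426 -0.0813274 ] [-1.74485467e-02  9.99832408e-01  3.42992527e-04 -5.53057709e-03]
```

View pics/wrist1.png

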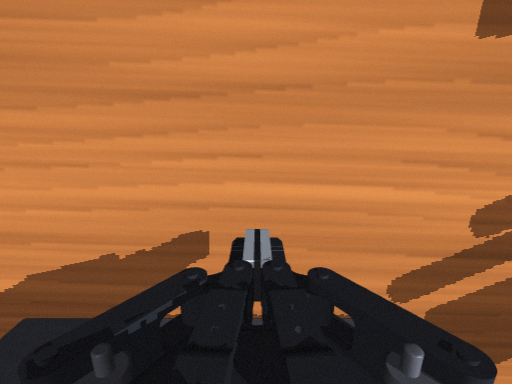

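The wrist view shows only bare counter in front of the closed fingers at (257,245). Approaching the panel.

Request:
{"fn": "step_arm", "kwargs": {
  "targets": [
    [[0,-0.4,0,0,0],[0,-0.4,0,0,0],[0,-0.4,0,0,0],[0,-0.2,0,0,0],[0,0,0,0,0],[0,0,0,0,0]]
  ]
}}

```text
time: 3.0
eef_pos: [0.5851, 0.079, 0.0526]
tcp_rot: [-0.018, 1.0, -0.0, 0.001]
contact_force: [0.3, -0.8, 0.5]
opening: 0.003
```

Request:
{"fn": "step_arm", "kwargs": {
  "targets": [
    [[0,-0.025,0,0,0],[0,-0.025,0,0,0],[0,-0.025,0,0,0],[0,-0.025,0,0,0]]
  ]
}}

```text
time: 3.33
eef_pos: [0.588, 0.0792, 0.0513]
tcp_rot: [-0.018, 1.0, 0.0, -0.0]
contact_force: [-0.1, 0.5, 0.4]
opening: -0.001
```

Request:
{"fn": "step_arm", "kwargs": {
  "targets": [
    [[0,-0.025,0,0,0],[0,-0.025,0,0,0],[0,-0.025,0,0,0],[0,-0.025,0,0,0]]
  ]
}}

```text
time: 3.67
eef_pos: [0.5925, 0.0792, 0.0513]
tcp_rot: [-0.018, 1.0, -0.0, -0.0]
contact_force: [-0.5, -0.1, 0.5]
opening: -0.001
```

Request:
{"fn": "step_arm", "kwargs": {
  "targets": [
    [[0,-0.025,0,0,0],[0,-0.025,0,0,0],[0,-0.025,0,0,0]]
  ]
}}

```text
time: 3.92
eef_pos: [0.5955, 0.0794, 0.0513]
tcp_rot: [-0.018, 1.0, 0.0, -0.0]
contact_force: [0.3, 0.2, -0.8]
opening: -0.001
```

Request:
{"fn": "step_arm", "kwargs": {
  "targets": [
    [[0,-0.025,0,0,0],[0,-0.025,0,0,0]]
  ]
}}

```text
time: 4.08
eef_pos: [0.5975, 0.0794, 0.0513]
tcp_rot: [-0.018, 1.0, -0.0, -0.0]
contact_force: [-0.7, -0.5, 0.0]
opening: -0.004
```

Request:
{"fn": "step_arm", "kwargs": {
  "targets": [
    [[0,-0.025,0,0,0],[0,-0.025,0,0,0]]
  ]
}}

```text
time: 4.25
eef_pos: [0.5985, 0.0795, 0.0512]
tcp_rot: [-0.018, 1.0, -0.0, -0.002]
contact_force: [-5.4, -0.5, 3.4]
opening: -0.002
```

Request:
{"fn": "step_arm", "kwargs": {
  "targets": [
    [[0,-0.025,0,0,0],[0,-0.025,0,0,0]]
  ]
}}

```text
time: 4.42
eef_pos: [0.5994, 0.0795, 0.0512]
tcp_rot: [-0.018, 1.0, -0.0, -0.003]
contact_force: [-8.8, -0.9, 6.9]
opening: 0.004
```

Request:
{"fn": "step_arm", "kwargs": {
  "targets": [
    [[0,0.2,0,0,0],[0,0,0,-0.25,0],[0,-0.07,0,0,0],[0,-0.025,0,0,0],[0,-0.025,0,0,0]]
  ]
}}

```text
time: 4.83
eef_pos: [0.5984, 0.0794, 0.062]
tcp_rot: [-0.018, 1.0, -0.0, -0.0]
contact_force: [-4.3, -0.2, 2.0]
opening: 0.0
```

Request:
{"fn": "step_arm", "kwargs": {
  "targets": [
    [[0,-0.025,0,0,0],[0,-0.025,0,0,0]]
  ]
}}

```text
time: 5.0
eef_pos: [0.5989, 0.0795, 0.0611]
tcp_rot: [-0.018, 1.0, -0.0, -0.002]
contact_force: [-7.3, -0.3, 6.0]
opening: -0.003
```

Request:
{"fn": "step_arm", "kwargs": {
  "targets": [
    [[0,-0.025,0,0,0]]
  ]
}}

```text
time: 5.08
eef_pos: [0.5993, 0.0795, 0.0609]
tcp_rot: [-0.018, 1.0, -0.0, -0.003]
contact_force: [-7.6, -0.2, 6.4]
opening: -0.001
```

Request:
{"fn": "step_arm", "kwargs": {
  "targets": [
    [[0,0,0,-0.05,0]]
  ]
}}

```text
time: 5.17
eef_pos: [0.5987, 0.0796, 0.0615]
tcp_rot: [-0.018, 1.0, 0.0, -0.003]
contact_force: [-2.5, 0.5, -3.5]
opening: 0.003
```

Request:
{"fn": "step_arm", "kwargs": {
  "targets": [
    [[0,-0.02,0,-0.02,0]]
  ]
}}

```text
time: 5.25
eef_pos: [0.5988, 0.0796, 0.0616]
tcp_rot: [-0.018, 1.0, 0.0, -0.004]
contact_force: [-6.2, -1.1, -3.2]
opening: -0.004
```

Request:
{"fn": "step_arm", "kwargs": {
  "targets": [
    [[0,-0.02,0,0,0]]
  ]
}}

```text
time: 5.33
eef_pos: [0.5992, 0.0796, 0.0616]
tcp_rot: [-0.018, 1.0, 0.0, -0.005]
contact_force: [-7.8, -0.7, 0.2]
opening: 0.003
```

Request:
{"fn": "step_arm", "kwargs": {
  "targets": [
    [[0,-0.025,0,-0.008,0],[0,-0.025,0,-0.008,0]]
  ]
}}

```text
time: 5.5
eef_pos: [0.6004, 0.0796, 0.0616]
tcp_rot: [-0.018, 1.0, -0.0, -0.006]
contact_force: [-8.1, -1.2, -1.3]
opening: -0.001
```

Request:
{"fn": "step_arm", "kwargs": {
  "targets": [
    [[0,-0.025,0,0,0],[0,-0.025,0,0,0]]
  ]
}}

```text
time: 5.67
eef_pos: [0.6024, 0.0797, 0.0616]
tcp_rot: [-0.018, 1.0, -0.0, -0.006]
contact_force: [-8.1, -1.1, -0.5]
opening: -0.001
```

Request:
{"fn": "step_arm", "kwargs": {
  "targets": [
    [[0,-0.025,0,0,0],[0,-0.025,0,0,0]]
  ]
}}

```text
time: 5.83
eef_pos: [0.6043, 0.0798, 0.0616]
tcp_rot: [-0.018, 1.0, -0.0, -0.006]
contact_force: [-8.7, -0.8, -1.4]
opening: 0.0
```

Request:
{"fn": "step_arm", "kwargs": {
  "targets": [
    [[0,-0.025,0,0,0],[0,-0.025,0,0,0]]
  ]
}}

```text
time: 6.0
eef_pos: [0.6061, 0.0798, 0.0616]
tcp_rot: [-0.018, 1.0, -0.0, -0.006]
contact_force: [-11.7, -1.4, 1.7]
opening: -0.003
```

Request:
{"fn": "step_arm", "kwargs": {
  "targets": [
    [[0,-0.025,0,0,0]]
  ]
}}

```text
time: 6.08
eef_pos: [0.6062, 0.0798, 0.0616]
tcp_rot: [-0.018, 1.0, -0.0, -0.008]
contact_force: [-12.4, -2.0, 3.0]
opening: 0.005
```

Request:
{"fn": "step_arm", "kwargs": {
  "targets": [
    [[0,-0.025,0,0,0]]
  ]
}}

```text
time: 6.17
eef_pos: [0.6064, 0.0799, 0.0616]
tcp_rot: [-0.018, 1.0, -0.0, -0.009]
contact_force: [-16.0, -2.1, 5.6]
opening: 0.0
```

Request:
{"fn": "step_arm", "kwargs": {
  "targets": [
    [[0,-0.025,0,0,0]]
  ]
}}

```text
time: 6.25
eef_pos: [0.6065, 0.0799, 0.0617]
tcp_rot: [-0.018, 1.0, -0.0, -0.011]
contact_force: [-18.5, -2.9, 8.5]
opening: -0.001
```

I queued those one-row presses together and the last read about 18.5 N along x, about 20.6 N in total. That is too close to the limit, so I'm releasing now and won't batch pressing again.

Request:
{"fn": "step_arm", "kwargs": {
  "targets": [
    [[0,0.3,0,0,0],[0,0.6,0,0,0],[0,0.6,0,0,0],[0,0.6,0,0,0],[0,0.6,0,0,0],[0,0.6,0,0,0],[0,0.4,0,0,0]]
  ]
}}

```text
time: 6.83
eef_pos: [0.4644, 0.0748, 0.0642]
tcp_rot: [-0.018, 1.0, 0.0, 0.0]
contact_force: [0.8, 0.2, 0.7]
opening: 0.0
```

```bash
python3 - <<'E'
from h import *
s=get_state(); print(s['time'],s['eef_pos'],s['contact_force'])
c=snap('top','top2')
E
```

```text
6.8333 [0.46437803 0.07483497 0.06422881] [0.81084918 0.21210199 0.69487317]
```

View pics/top2.png

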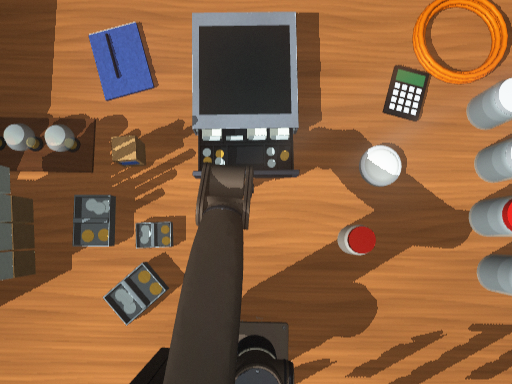

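The drawer is open: the panel is now at row ~172 and the bays are visible behind it. Moving to hover over the small cup.

Request:
{"fn": "step_arm", "kwargs": {
  "targets": [
    [[0,0,0,-0.8,0],[0,0,0,-0.9,0],[0,0.1,0.4,-0.8,-0.36],[0.4,0.5,0.85,0,0],[0.4,0.5,0.85,0,0],[0.4,0.5,0.85,0,0],[0.4,0.5,0.85,0,0],[0.4,0.5,0.85,0,0],[0.4,0.32,0.85,0,0],[0.4,0,0,0,0]]
  ]
}}

```text
time: 7.72
eef_pos: [0.3333, 0.2914, 0.1654]
tcp_rot: [-0.036, 0.999, 0.002, 0.001]
contact_force: [-0.7, -0.8, -0.3]
opening: 0.401
```

```bash
python3 - <<'E'
from h import *
np.set_printoptions(precision=4,suppress=True)
s=get_state(); print(s['time'],s['eef_pos'],s['tcp_rot'],s['contact_force'])
snap('wrist','wrist3');c=snap('top','top3');W=pts(c)
a=cv2.imread('pics/top3.png'); cv2.imwrite('pics/z3.png',cv2.resize(a[110:190,180:310],None,fx=6,fy=6,interpolation=cv2.INTER_CUBIC))
# panel face line
for name,(z0,z1,v0,v1) in dict(panel=(.055,.095,160,182),).items():
    m=np.zeros(W.shape[:2],bool); m[v0:v1,190:305]=1; m&=(W[...,2]>z0)&(W[...,2]<z1)
    P=W[m]; r=cv2.minAreaRect((P[:,:2]*1000).astype(np.float32)); print(name,len(P),r,cv2.boxPoints(r).round(1).tolist())
E
```

```text
7.7167 [0.3333 0.2914 0.1654] [-0.0365  0.9993  0.0018  0.0009] [-0.6936 -0.8299 -0.3431]
panel 686 ((533.4104614257812, 34.89173889160156), (48.850223541259766, 299.0322570800781), 1.266147255897522) [[505.70001220703125, 183.8000030517578], [512.2999877929688, -115.0999984741211], [561.0999755859375, -114.0], [554.5, 184.89999389648438]]
```

View pics/wrist3.png

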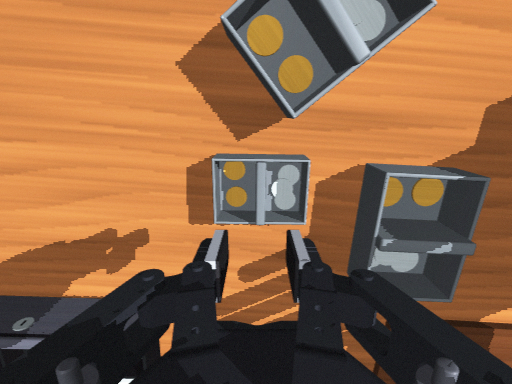

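View pics/z3.png

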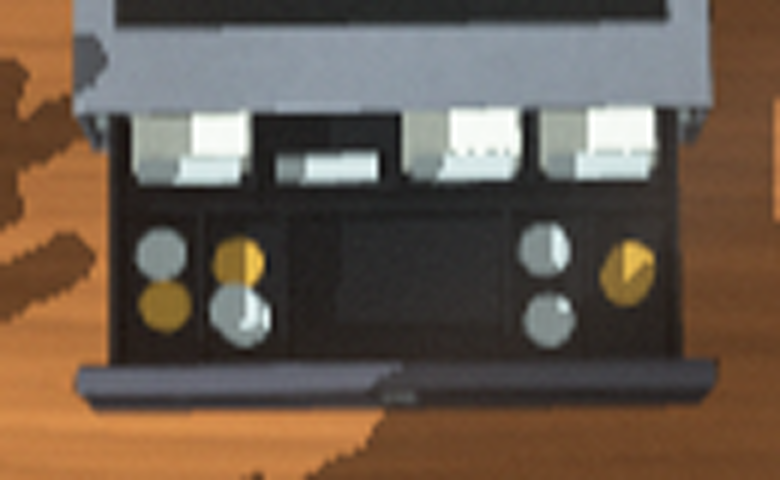

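The wrist view shows the small cup centred at (261,190) with its grip wall at column ~262, close to the finger centre at column ~258. The zoomed top view shows the empty middle bay. Next I refine both positions with rays and line fits.

```bash
python3 - <<'E'
from h import *
np.set_printoptions(precision=4,suppress=True)
c=load('top3');W=pts(c)
# per-column front face x (z 0.02-.07) and per-row side edges of case roof
X=[];Y=[]
for u in range(200,290):
    col=W[165:185,u]; f=col[(col[:,2]>.02)&(col[:,2]<.07)]
    if len(f)>=2: X.append(np.median(f[:,0]));Y.append(np.median(f[:,1]))
X=np.array(X);Y=np.array(Y); l=cv2.fitLine(np.stack([X,Y],1).astype(np.float32),cv2.DIST_HUBER,0,.001,.001).ravel(); print('face',l, 'yaw',np.degrees(np.arctan2(-l[0],l[1])) ,len(X))
L=[];Rr=[];C=[]
for v in range(20,125):
    m=np.where((W[v,180:310,2]>.075)&(W[v,180:310,2]<.1))[0]+180
    if len(m)>80:
        L.append(ray(c,m[0]-.5,v,.085)[:2]);Rr.append(ray(c,m[-1]+.5,v,.085)[:2])
for n,A in (('L',L),('R',Rr)):
    A=np.array(A,np.float32); l=cv2.fitLine(A,cv2.DIST_HUBER,0,.001,.001).ravel(); l[:2]*=np.sign(l[0]); print(n,l,np.degrees(np.arctan2(l[1],l[0])), 'y at x=.565',l[3]+(.565-l[2])*l[1]/l[0])
F=[]
for u in range(200,290):
    m=np.where((W[100:140,u,2]>.075))[0]+100
    F.append(ray(c,u,m[-1]+.5,.085)[:2])
l=cv2.fitLine(np.array(F,np.float32),cv2.DIST_HUBER,0,.001,.001).ravel(); print('case edge',l,np.degrees(np.arctan2(-l[0],l[1])))
# panel ends
for v in range(165,178):
    m=np.where((W[v,180:310,2]>.06)&(W[v,180:310,2]<.1))[0]+180
    if len(m): print(v,m[0],m[-1],ray(c,m[0]-.5,v,.08)[:2],ray(c,m[-1]+.5,v,.08)[:2])
w=load('wrist3')
for (u,v,h) in [(213,157,.04),(309,156,.04),(214,224,.04),(307,223,.04),(261.5,162,.048),(262,223,.048)]: print(u,v,ray(w,u,v,h)[:2])
WW=pts(w); m=np.zeros(WW.shape[:2],bool); m[150:228,208:314]=1; m&=(WW[...,2]>.034)&(WW[...,2]<.06); P=WW[m]
r=cv2.minAreaRect((P[:,:2]*1000).astype(np.float32)); print(r)
m&=(WW[...,2]>.0445); m[:,:240]=0;m[:,285:]=0; P=WW[m];r=cv2.minAreaRect((P[:,:2]*1000).astype(np.float32)); print('wall',len(P),r,np.median(P,0))
R=cv2.Rodrigues(w['rvec'])[0]
a=cv2.imread('pics/wrist3.png'); cv2.imwrite('pics/z4.png',cv2.resize(a[140:240,200:330],None,fx=6,fy=6,interpolation=cv2.INTER_CUBIC))
E
```

```text
face [ 0.0361 -0.9993  0.5264  0.0388] yaw -177.9305 90
L [0.9994 0.0339 0.8007 0.1957] 1.9412572 y at x=.565 0.18770857
R [ 0.9994  0.0348  0.8346 -0.1037] 1.9949579 y at x=.565 -0.11308914
case edge [ 0.0233 -0.9997  0.643   0.0408] -178.66379
165 198 292 [0.537  0.1706] [ 0.5431 -0.096 ]
166 293 293 [ 0.5403 -0.096 ] [ 0.5404 -0.0988]
167 293 293 [ 0.5375 -0.096 ] [ 0.5375 -0.0988]
168 292 292 [ 0.5346 -0.0933] [ 0.5346 -0.0961]
170 198 298 [0.5229 0.1701] [ 0.5293 -0.113 ]
171 193 298 [0.5197 0.184 ] [ 0.5265 -0.113 ]
172 193 299 [0.5169 0.1839] [ 0.5238 -0.1159]
173 193 299 [0.5141 0.1838] [ 0.5209 -0.1159]
174 193 298 [0.5112 0.1837] [ 0.518  -0.1131]
175 193 298 [0.5084 0.1836] [ 0.5152 -0.1132]
176 193 253 [0.5056 0.1835] [0.5095 0.0128]
213 157 [0.3046 0.2465]
309 156 [0.2965 0.3431]
214 224 [0.3778 0.2495]
307 223 [0.3693 0.3505]
261.5 162 [0.3047 0.2955]
262 223 [0.3694 0.3011]
((338.67626953125, 296.5128479003906), (72.56501007080078, 101.15911865234375), 3.1520836353302)
wall 609 ((338.2746276855469, 296.5248107910156), (67.02178192138672, 9.954745292663574), 3.4474751949310303) [0.3369 0.2965 0.0471]
```

View pics/z4.png

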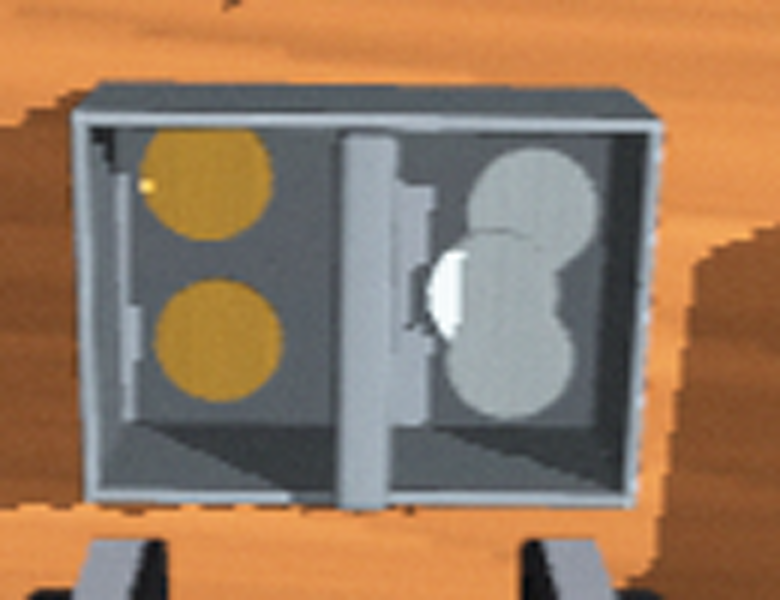

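```bash
python3 - <<'E'
from h import *
np.set_printoptions(precision=3,suppress=True,linewidth=200)
c=load('top3');W=pts(c)
print('col 245'); print(W[140:178,245])
print('row 155'); print(W[155,220:275])
a=cv2.imread('pics/top3.png')[135:180,215:280]; a=cv2.convertScaleAbs(a,alpha=3.5,beta=0); cv2.imwrite('pics/z5.png',cv2.resize(a,None,fx=12,fy=12,interpolation=cv2.INTER_NEAREST))
E
```

```text
col 245
[[0.616 0.039 0.059]
 [0.614 0.039 0.056]
 [0.614 0.039 0.039]
 [0.614 0.039 0.027]
 [0.608 0.039 0.041]
 [0.605 0.039 0.042]
 [0.605 0.039 0.028]
 [0.604 0.039 0.017]
 [0.601 0.039 0.016]
 [0.598 0.039 0.017]
 [0.594 0.039 0.023]
 [0.592 0.039 0.019]
 [0.588 0.039 0.02 ]
 [0.585 0.039 0.019]
 [0.582 0.039 0.021]
 [0.58  0.039 0.018]
 [0.577 0.039 0.014]
 [0.573 0.038 0.02 ]
 [0.571 0.038 0.015]
 [0.568 0.038 0.019]
 [0.564 0.038 0.021]
 [0.561 0.038 0.023]
 [0.559 0.038 0.017]
 [0.556 0.038 0.02 ]
 [0.552 0.038 0.021]
 [0.55  0.038 0.019]
 [0.547 0.038 0.017]
 [0.543 0.038 0.025]
 [0.54  0.038 0.026]
 [0.537 0.038 0.025]
 [0.535 0.038 0.017]
 [0.523 0.037 0.082]
 [0.521 0.037 0.077]
 [0.517 0.037 0.083]
 [0.515 0.037 0.079]
 [0.512 0.037 0.082]
 [0.51  0.037 0.069]
 [0.509 0.037 0.056]]
row 155
[[ 0.578  0.112  0.019]
 [ 0.577  0.109  0.025]
 [ 0.577  0.106  0.022]
 [ 0.578  0.103  0.022]
 [ 0.578  0.101  0.018]
 [ 0.578  0.098  0.018]
 [ 0.578  0.095  0.02 ]
 [ 0.574  0.09   0.043]
 [ 0.579  0.089  0.015]
 [ 0.579  0.086  0.019]
 [ 0.579  0.083  0.019]
 [ 0.579  0.08   0.01
[... 335 characters left out ...]
18]
 [ 0.579  0.036  0.021]
 [ 0.58   0.033  0.02 ]
 [ 0.578  0.03   0.026]
 [ 0.58   0.027  0.021]
 [ 0.58   0.024  0.017]
 [ 0.579  0.021  0.022]
 [ 0.579  0.018  0.023]
 [ 0.581  0.015  0.015]
 [ 0.58   0.012  0.017]
 [ 0.582  0.009  0.011]
 [ 0.58   0.006  0.019]
 [ 0.58   0.003  0.019]
 [ 0.58   0.     0.023]
 [ 0.581 -0.003  0.017]
 [ 0.581 -0.006  0.019]
 [ 0.581 -0.009  0.017]
 [ 0.581 -0.012  0.015]
 [ 0.58  -0.014  0.021]
 [ 0.577 -0.017  0.043]
 [ 0.581 -0.02   0.02 ]
 [ 0.581 -0.023  0.017]
 [ 0.581 -0.026  0.017]
 [ 0.582 -0.029  0.016]
 [ 0.581 -0.032  0.02 ]
 [ 0.581 -0.035  0.022]
 [ 0.581 -0.038  0.02 ]
 [ 0.581 -0.041  0.019]
 [ 0.581 -0.044  0.023]
 [ 0.582 -0.047  0.017]]
```

View pics/z5.png

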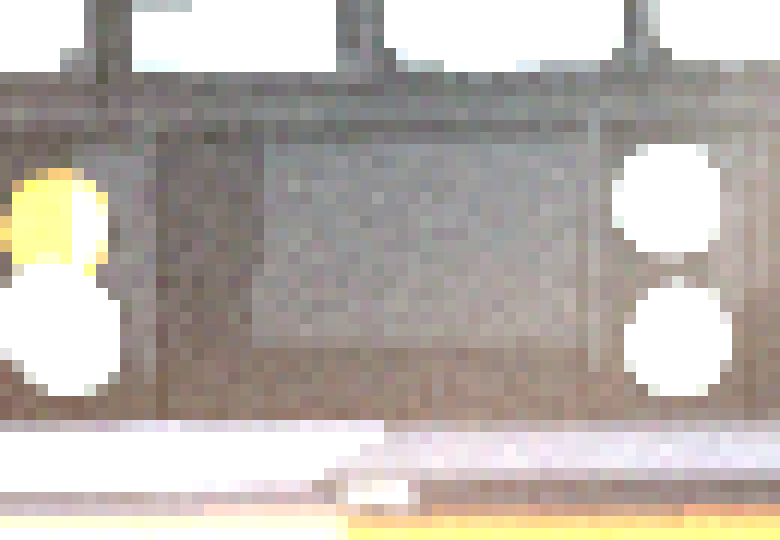

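Request:
{"fn": "step_arm", "kwargs": {
  "targets": [
    [[0.4,-0.13,0.1,0.7,0.15],[0.4,0,0,0.8,0],[0.4,0,0,0.8,0],[0.4,0,0,0.2,0],[0.4,0,0,0,0],[0.4,0,0,0,0]]
  ]
}}

```text
time: 8.32
eef_pos: [0.3413, 0.2906, 0.0654]
tcp_rot: [-0.026, 1.0, 0.0, 0.0]
contact_force: [-0.2, 0.7, 0.7]
opening: 0.401
```

```bash
python3 - <<'E'
from h import *
s=get_state(); print(s['time'],s['eef_pos'],s['tcp_rot'],s['contact_force'])
snap('wrist','wrist4')
E
```

```text
8.3167 [0.3412939  0.29062149 0.06536622] [-2.59880691e-02  9.99662214e-01  7.69964406e-05  2.68890318e-04] [-0.16077302  0.67151001  0.73273672]
```

View pics/wrist4.png

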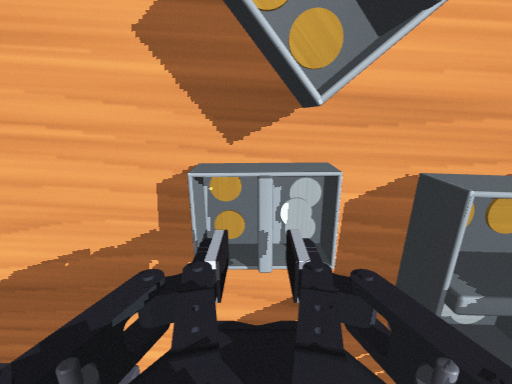

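The wrist view shows the wall at column ~265 against the finger centre at ~258, so I shift about +5 mm in y. Then lower and pinch.

Request:
{"fn": "step_arm", "kwargs": {
  "targets": [
    [[0.4,0.06,0.14,0,0],[0.4,0,0,0.6,0],[0.4,0,0,0.52,0],[0.4,0,0,0,0],[0.4,0,0,0,0]]
  ],
  "squeeze": 40
}}

```text
time: 8.78
eef_pos: [0.3375, 0.2968, 0.0206]
tcp_rot: [-0.027, 1.0, 0.0, -0.0]
contact_force: [0.6, -0.0, -0.3]
opening: 0.397
```

Request:
{"fn": "step_arm", "kwargs": {
  "targets": [
    [[0,0,0,0,0],[0,0,0,0,0],[0,0,0,0,0],[0,0,0,0,0],[0,0,0,0,0],[0,0,0,0,0]]
  ],
  "squeeze": 40
}}

```text
time: 9.28
eef_pos: [0.3389, 0.2974, 0.0219]
tcp_rot: [-0.027, 1.0, 0.001, 0.002]
contact_force: [-0.5, 1.3, 6.4]
opening: 0.109
```

Request:
{"fn": "step_arm", "kwargs": {
  "targets": [
    [[0,0,0,-0.5,0],[0,0,0,-0.8,0],[0,0,0,-0.8,0],[0,0,0,-0.8,0.2],[0,0,0,-0.5,0],[0,0,0,0,0]]
  ]
}}

```text
time: 9.78
eef_pos: [0.3402, 0.2981, 0.1615]
tcp_rot: [-0.018, 1.0, 0.003, 0.005]
contact_force: [0.8, 0.9, -1.0]
opening: 0.108
```

```bash
python3 - <<'E'
from h import *
np.set_printoptions(precision=4,suppress=True)
s=get_state(); print(s['time'],s['eef_pos'],s['tcp_rot'],s['contact_force'])
c=snap('wrist','wrist5'); W=pts(c); e=s['eef_pos']
m=np.zeros(W.shape[:2],bool); m[140:300,160:360]=1; m&=(abs(W[...,2]-(e[2]+.02))<.012)
P=W[m]; r=cv2.minAreaRect((P[:,:2]*1000).astype(np.float32)); print(len(P),r)
E
```

```text
9.7833 [0.3402 0.2981 0.1615] [-0.0181  0.9998  0.0025  0.0049] [ 0.8252  0.9139 -0.9567]
6598 ((331.564697265625, 298.91204833984375), (55.66059112548828, 100.7553939819336), 2.2276740074157715)
```

View pics/wrist5.png

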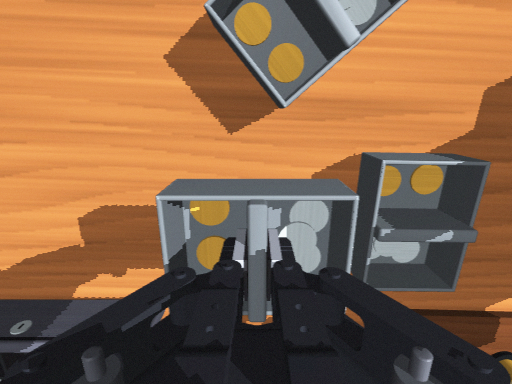

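The cup is held level with the grip wall at (258,260). Carrying it over the bay.

Request:
{"fn": "step_arm", "kwargs": {
  "targets": [
    [[0,-0.54,-0.67,0,0],[0,-0.54,-0.67,0,0],[0,-0.54,-0.67,0,0],[0,-0.54,-0.67,0,0],[0,-0.54,-0.67,0,0],[0,-0.54,-0.67,0,0],[0,-0.54,-0.67,0,0],[0,-0.54,-0.67,0,0],[0,-0.54,-0.67,0,0],[0,-0.54,-0.67,0,0]]
  ]
}}

```text
time: 10.67
eef_pos: [0.5622, 0.035, 0.1529]
tcp_rot: [-0.018, 1.0, 0.0, -0.002]
contact_force: [-0.1, 0.6, -1.5]
opening: 0.111
```

Request:
{"fn": "step_arm", "kwargs": {
  "targets": [
    [[0,0,0,0,0],[0,0,0,0,0],[0,0,0,0,0]]
  ]
}}

```text
time: 10.92
eef_pos: [0.5613, 0.0367, 0.1535]
tcp_rot: [-0.018, 1.0, 0.0, -0.002]
contact_force: [0.1, 0.4, -1.5]
opening: 0.111
```

```bash
python3 - <<'E'
from h import *
np.set_printoptions(precision=4,suppress=True)
s=get_state(); print(s['time'],s['eef_pos'],s['tcp_rot'],s['contact_force'])
c=snap('wrist','wrist6'); W=pts(c); e=s['eef_pos']
m=np.zeros(W.shape[:2],bool); m[140:300,130:380]=1; m&=(abs(W[...,2]-(e[2]+.02))<.012)
P=W[m]; r=cv2.minAreaRect((P[:,:2]*1000).astype(np.float32)); print(len(P),r,cv2.boxPoints(r))
E
```

```text
10.9167 [0.5613 0.0367 0.1535] [-0.0178  0.9998  0.0005 -0.0023] [ 0.1005  0.4268 -1.5251]
6801 ((553.002685546875, 37.47458267211914), (56.082096099853516, 101.07952880859375), 2.056023359298706) [[523.1665  86.9758]
 [526.7928 -14.0387]
 [582.8389 -12.0266]
 [579.2125  88.9878]]
```

View pics/wrist6.png

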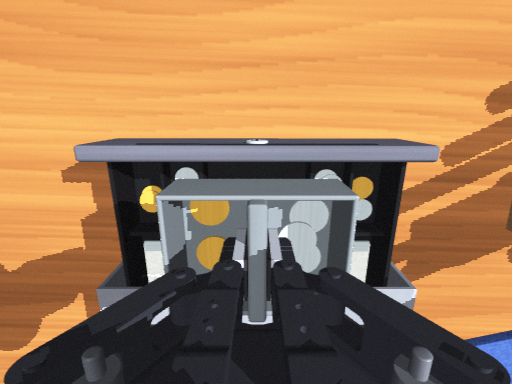

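Panel ends at columns 75 and 440 and cup rim at 158 and 357 both centre on column ~257.5, so the cup is aligned sideways. It needs about 4.5 mm more in x before lowering.

Request:
{"fn": "step_arm", "kwargs": {
  "targets": [
    [[0,-0.11,0,0.4,0],[0,0,0,0.7,0],[0,0,0,0.6,0],[0,0,0,0.4,0],[0,0,0,0,0],[0,0,0,0,0]]
  ]
}}

```text
time: 11.47
eef_pos: [0.5656, 0.0378, 0.0708]
tcp_rot: [-0.019, 1.0, 0.0, -0.002]
contact_force: [0.2, 0.1, -1.6]
opening: 0.107
```

```bash
python3 - <<'E'
from h import *
np.set_printoptions(precision=4,suppress=True)
s=get_state(); print(s['time'],s['eef_pos'],s['tcp_rot'],s['contact_force'])
c=snap('wrist','wrist7'); W=pts(c); e=s['eef_pos']
m=np.zeros(W.shape[:2],bool); m[140:300,130:380]=1; m&=(abs(W[...,2]-(e[2]+.02))<.006)
P=W[m]; print(len(P),np.percentile(P[:,0],[0,.5,2]))
print(W[90:215:3,200])
E
```

```text
11.4667 [0.5656 0.0378 0.0708] [-0.0189  0.9998  0.0003 -0.0017] [ 0.2469  0.1354 -1.611 ]
4823 [0.5275 0.5281 0.5286]
[[ 0.4758 -0.0073 -0.0011]
 [ 0.478  -0.0072 -0.0006]
 [ 0.4801 -0.0073 -0.0007]
 [ 0.4823 -0.0073 -0.0002]
 [ 0.4845 -0.0073 -0.0002]
 [ 0.4866 -0.0073  0.0003]
 [ 0.4888 -0.0075 -0.0005]
 [ 0.491  -0.0075 -0.0003]
 [ 0.4932 -0.0075 -0.0001]
 [ 0.4955 -0.0078 -0.0013]
 [ 0.4977 -0.0078 -0.0012]
 [ 0.4999 -0.0076 -0.0001]
 [ 0.5022 -0.0077 -0.0003]
 [ 0.5045 -0.0078 -0.0005]
 [ 0.5069 -0.0082 -0.0022]
 [ 0.509  -0.0077  0.0004]
 [ 0.5114 -0.0079 -0.0002]
 [ 0.5126 -0.0058  0.0104]
 [ 0.5125 -0.0015  0.0313]
 [ 0.5122  0.0024  0.0501]
 [ 0.5123  0.005   0.063 ]
 [ 0.5121  0.0076  0.0756]
 [ 0.5132  0.0082  0.0784]
 [ 0.5147  0.0081  0.0783]
 [ 0.5161  0.0083  0.0791]
 [ 0.5176  0.0083  0.0794]
 [ 0.5191  0.0083  0.0796]
 [ 0.5206  0.0084  0.0801]
 [ 0.5224  0.0081  0.0791]
 [ 0.524   0.008   0.0789]
 [ 0.5311  0.0034  0.057 ]
 [ 0.531   0.0049  0.0646]
 [ 0.5309  0.0063  0.0715]
 [ 0.531   0.0075  0.077 ]
 [ 0.5308  0.0088  0.0832]
 [ 0.5313  0.0095  0.0868]
 [ 0.5327  0.0096  0.0874]
 [ 0.5449  0.0028  0.0557]
 [ 0.5468  0.0028  0.056 ]
 [ 0.5492  0.0025  0.0548]
 [ 0.5513  0.0025  0.0548]
 [ 0.5532  0.0025  0.0551]]
```

View pics/wrist7.png

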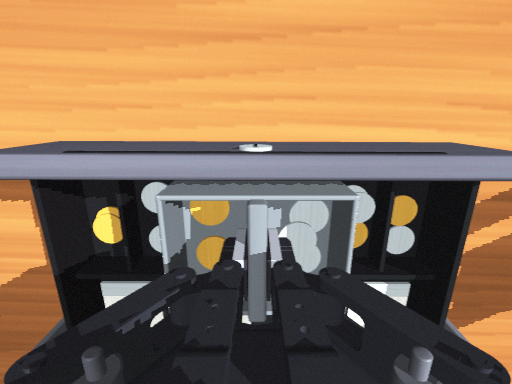

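The lock at (255,147) and the drawer sides at columns 32 and 477 centre on ~255, while the cup centres on ~257.5. I shift about 1 mm in -y and 0.7 mm in +x, then lower slowly.

Request:
{"fn": "step_arm", "kwargs": {
  "targets": [
    [[0,-0.018,-0.025,0,0],[0,0,0,0.15,0],[0,0,0,0.1,0],[0,0,0,0.1,0]]
  ]
}}

```text
time: 11.85
eef_pos: [0.5688, 0.0355, 0.0599]
tcp_rot: [-0.018, 1.0, -0.0, 0.0]
contact_force: [-8.1, 0.2, 16.8]
opening: 0.11
```

Request:
{"fn": "step_arm", "kwargs": {
  "targets": [
    [[0,0,0,0.06,0],[0,0,0,0.06,0]]
  ]
}}

```text
time: 12.02
eef_pos: [0.5704, 0.0355, 0.0572]
tcp_rot: [-0.018, 1.0, -0.0, 0.002]
contact_force: [-6.3, 0.7, 15.9]
opening: 0.111
```

The contact pushes back in x and the TCP has crept to x = 0.570, so the earlier reading lagged the command. Lifting clear to correct.

Request:
{"fn": "step_arm", "kwargs": {
  "targets": [
    [[0,0,0,-0.35,0],[0,0.1,0,0,0],[0,0,0,0,0],[0,0,0,0,0],[0,0,0,0,0],[0,0,0,0,0],[0,0,0,0,0]]
  ]
}}

```text
time: 12.6
eef_pos: [0.5637, 0.0355, 0.0664]
tcp_rot: [-0.018, 1.0, 0.0, -0.001]
contact_force: [0.6, -0.1, -2.0]
opening: 0.109
```

```bash
cat > rel.py <<'E'
from h import *
np.set_printoptions(precision=4,suppress=True)
import sys
s=get_state(); print(s['time'],s['eef_pos'],s['tcp_rot'],s['contact_force'],s['dq'])
c=snap('wrist',sys.argv[1]); W=pts(c); e=s['eef_pos']
th=np.radians(1.98); Rt=np.array([[np.cos(th),np.sin(th)],[-np.sin(th),np.cos(th)]])
Q=W.copy(); Q[...,:2]=(W[...,:2]-[.5103,.0354])@Rt.T
v,u=np.mgrid[:384,:512]
f=(Q[...,2]>.02)&(Q[...,2]<.072)&(abs(Q[...,0])<.008)&(v<200); print('face x',f.sum(),np.median(Q[f][:,0]))
t=(abs(Q[...,2]-.08)<.004)&(Q[...,0]<.018)&(Q[...,0]>-.002)&(v<200); print('panel top n',t.sum(),'y range',Q[t][:,1].min(),Q[t][:,1].max())
cf=(Q[...,0]>.0145)&(Q[...,0]<.026)&(Q[...,2]<e[2]+.013)&(Q[...,2]>e[2]-.012)&(abs(Q[...,1])<.04)&(v<220); print('cup front',cf.sum(),np.median(Q[cf][:,0]))
rim=(abs(Q[...,2]-(e[2]+.0165))<.003)&(abs(Q[...,1])<.07)&(Q[...,0]<.05)&(v<290)&(v>150)
print('rim y',rim.sum(),np.percentile(Q[rim][:,1],[.3,99.7]),'z med',np.median(Q[rim][:,2]),'xmin',Q[rim][:,0].min())
E
python3 rel.py wrist8
```

```text
12.6 [0.5637 0.0355 0.0664] [-0.018   0.9998  0.0001 -0.0006] [ 0.55   -0.0946 -2.0285] [ 0.0007 -0.001  -0.0031 -0.0014  0.0015 -0.0002]
face x 5210 0.0008492665126493084
panel top n 14415 y range -0.13136920950810171 0.12919440384107558
cup front 1033 0.018240611720889678
rim y 3123 [-0.0688  0.0678] z med 0.08109937471732158 xmin 0.001263629348840108
```

View pics/wrist8.png

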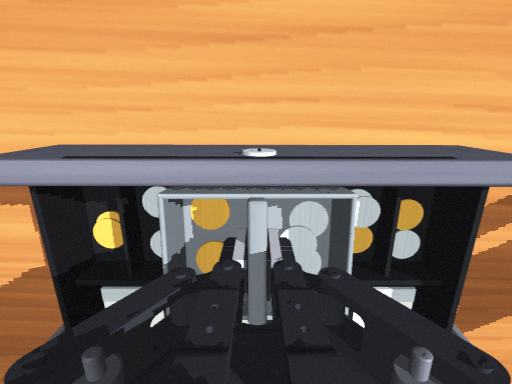

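Request:
{"fn": "step_arm", "kwargs": {
  "targets": [
    [[0,-0.05,0.0125,0.02,0],[0,0,0,0,0],[0,0,0,0,0],[0,0,0,0,0]]
  ]
}}

```text
time: 12.98
eef_pos: [0.5661, 0.0361, 0.0664]
tcp_rot: [-0.018, 1.0, -0.0, 0.0]
contact_force: [0.7, 0.6, -1.6]
opening: 0.108
```

Request:
{"fn": "step_arm", "kwargs": {
  "targets": [
    [[0,0,0,0.08,0],[0,0,0,0.08,0],[0,0,0,0.05,0],[0,0,0,0,0]]
  ]
}}

```text
time: 13.32
eef_pos: [0.566, 0.0361, 0.0579]
tcp_rot: [-0.018, 1.0, 0.0, -0.0]
contact_force: [-1.1, -0.1, -2.0]
opening: 0.107
```

Request:
{"fn": "step_arm", "kwargs": {
  "targets": [
    [[0,0,0,0.08,0],[0,0,0,0.08,0],[0,0,0,0.05,0],[0,0,0,0,0]]
  ]
}}

```text
time: 13.65
eef_pos: [0.5679, 0.0361, 0.0527]
tcp_rot: [-0.018, 1.0, -0.0, 0.002]
contact_force: [-4.7, 0.6, 12.1]
opening: 0.107
```

Request:
{"fn": "step_arm", "kwargs": {
  "targets": [
    [[0,0,0,-0.12,0],[0,0.04,0,0,0],[0,0,0,0,0],[0,0,0,0,0]]
  ]
}}

```text
time: 13.98
eef_pos: [0.5645, 0.036, 0.0544]
tcp_rot: [-0.018, 1.0, 0.0, 0.0]
contact_force: [-1.3, 1.0, 1.3]
opening: 0.108
```

```bash
python3 rel.py wrist9; python3 - <<'E'
import cv2
a=cv2.imread('pics/wrist9.png')[130:330,130:390]; a=cv2.convertScaleAbs(a,alpha=1.8)
cv2.imwrite('pics/z9.png',cv2.resize(a,None,fx=3,fy=3,interpolation=cv2.INTER_CUBIC))
E
```

```text
13.9833 [0.5645 0.036  0.0544] [-0.0181  0.9998  0.      0.0001] [-1.2845  0.9823  1.3336] [ 0.0012  0.0034 -0.0013 -0.0003  0.0052  0.0006]
face x 6085 0.0008706429443893411
panel top n 15086 y range -0.11836002651158453 0.11815050847535631
cup front 861 0.019403143793706227
rim y 1244 [-0.0679  0.0679] z med 0.0708815028347894 xmin -0.0003848694715540249
```

View pics/z9.png

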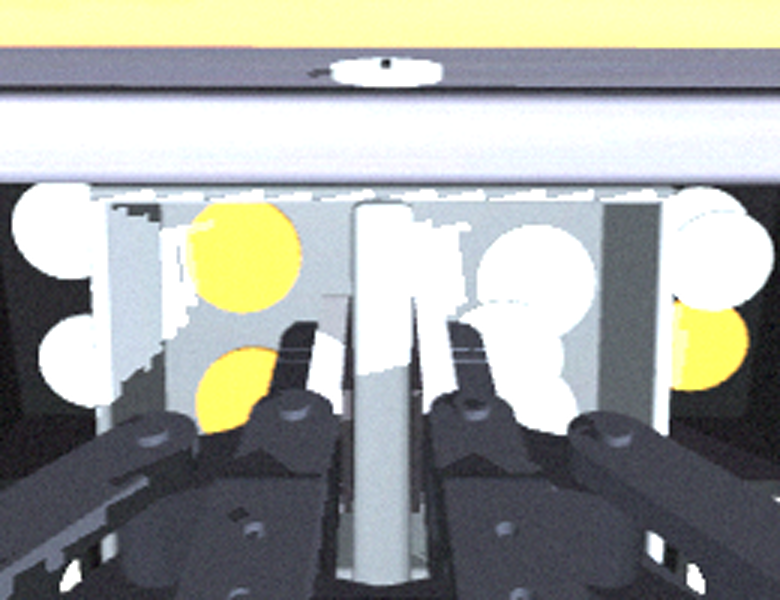

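In the zoom, the lock centre is at column 387 and the cup centre at 382, so the cup should go about +0.8 mm in y.

Request:
{"fn": "step_arm", "kwargs": {
  "targets": [
    [[0,-0.01,0.02,0,0],[0,0,0,0,0],[0,0,0,0.06,0],[0,0,0,0.06,0],[0,0,0,0,0]]
  ]
}}

```text
time: 14.45
eef_pos: [0.5668, 0.0364, 0.0522]
tcp_rot: [-0.018, 1.0, -0.0, 0.002]
contact_force: [-4.9, -1.8, 11.7]
opening: 0.107
```

Request:
{"fn": "step_arm", "kwargs": {
  "targets": [
    [[0,0,0,-0.12,0],[0,0.05,0,0,0],[0,0,0,0,0],[0,0,0,0.06,0],[0,0,0,0,0]]
  ]
}}

```text
time: 14.87
eef_pos: [0.5629, 0.0369, 0.0516]
tcp_rot: [-0.018, 1.0, 0.0, 0.0]
contact_force: [-0.1, 0.3, 0.5]
opening: 0.111
```

Request:
{"fn": "step_arm", "kwargs": {
  "targets": [
    [[0,0,0,0.06,0],[0,0,0,0,0]]
  ]
}}

```text
time: 15.03
eef_pos: [0.5632, 0.0369, 0.0508]
tcp_rot: [-0.018, 1.0, 0.0, -0.0]
contact_force: [-5.6, 0.1, 6.8]
opening: 0.113
```

```bash
python3 - <<'E'
from h import *
np.set_printoptions(precision=4,suppress=True,linewidth=150)
s=get_state(); c=snap('wrist','wrist10'); W=pts(c);e=s['eef_pos']; print(e,s['contact_force'])
# grip wall top: cols 250-265
m=np.zeros(W.shape[:2],bool); m[195:325,252:264]=1; m&=abs(W[...,2]-e[2]-.0245)<.012
P=W[m]; 
A=np.c_[P[:,0]-.565,P[:,1]-.037,np.ones(len(P))]
for _ in range(3):
    k=np.linalg.lstsq(A,P[:,2],rcond=None)[0]; r=abs(P[:,2]-A@k); g=r<.0025; P=P[g];A=A[g]
print('wall plane',k,len(P),P[:,0].min(),P[:,0].max())
print(W[180:335:5,258])
for cc in (162,164,166,354,352,350): print(cc,W[190:260:10,cc].tolist()) if 0 else None
a=c['pixels'][:,:,::-1][130:330,130:390]; a=cv2.convertScaleAbs(a,alpha=1.5)
cv2.imwrite('pics/z10.png',cv2.resize(a,None,fx=3,fy=3,interpolation=cv2.INTER_CUBIC))
c=snap('scene','scene10')
a=c['pixels'][:,:,::-1]
cv2.imwrite('pics/z11.png',cv2.resize(a[180:330,140:330],None,fx=4,fy=4,interpolation=cv2.INTER_CUBIC))
E
```

```text
[0.5632 0.0369 0.0508] [-5.6331  0.1084  6.7689]
wall plane [0.2405 0.0062 0.0787] 1510 0.528060595805819 0.5907500309242462
[[0.517  0.037  0.0793]
 [0.5191 0.0371 0.08  ]
 [0.5218 0.0372 0.0785]
 [0.5242 0.0373 0.0782]
 [0.5289 0.0375 0.0712]
 [0.5317 0.0376 0.0705]
 [0.5341 0.0377 0.0711]
 [0.5366 0.0378 0.0712]
 [0.5391 0.0379 0.0716]
 [0.5417 0.0379 0.0719]
 [0.544  0.038  0.0726]
 [0.546  0.0381 0.0741]
 [0.5485 0.0382 0.0745]
 [0.5504 0.0383 0.076 ]
 [0.554  0.0384 0.0745]
 [0.5556 0.0385 0.0765]
 [0.5578 0.0386 0.0774]
 [0.5611 0.0387 0.0766]
 [0.5628 0.0387 0.0785]
 [0.5652 0.0388 0.0791]
 [0.5679 0.0389 0.0793]
 [0.5705 0.039  0.0797]
 [0.5733 0.0391 0.0799]
 [0.5755 0.0392 0.0808]
 [0.5771 0.0393 0.0825]
 [0.5796 0.0394 0.0831]
 [0.583  0.0395 0.0826]
 [0.5855 0.0396 0.0832]
 [0.5877 0.0397 0.0841]
 [0.5528 0.0382 0.1247]
 [0.5528 0.0382 0.1267]]
```

View pics/z10.png

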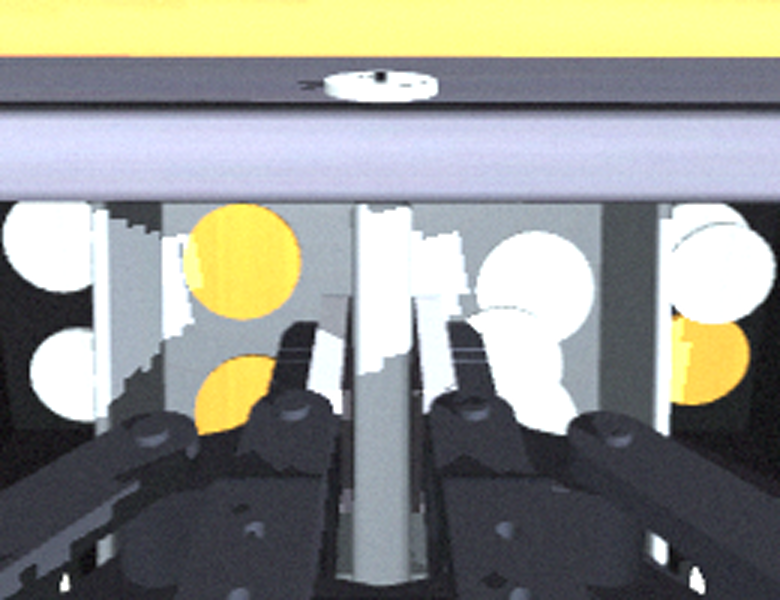

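View pics/z11.png

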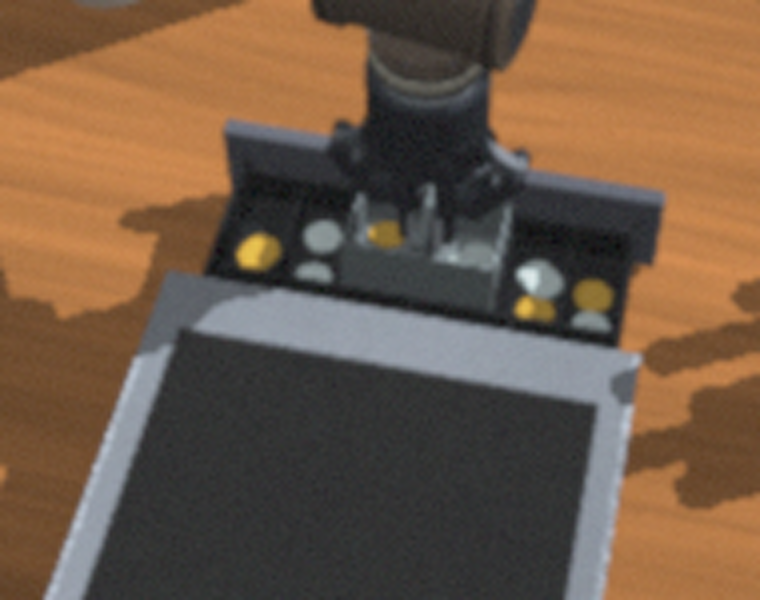

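The grip wall top runs from z = 0.0705 at the front to 0.0845 at the rear, so the first bump on the rear wall pitched the cup about 13° in the fingers. I'll lift out, level the cup on the free counter in front of the till, regrip and retry.

Request:
{"fn": "step_arm", "kwargs": {
  "targets": [
    [[0,0,0,-0.3,0],[0,0,0,-0.8,0],[0,0,0,-0.8,0],[0,0,0,-0.3,0],[0,0.5,0,0,0],[0,0.7,0,0,0],[0,0.8,0,0,0],[0,0.8,0,0,0],[0,0.5,0,0,0],[0,0,0,0,0]]
  ]
}}

```text
time: 15.97
eef_pos: [0.4266, 0.0325, 0.1355]
tcp_rot: [-0.018, 1.0, 0.0, -0.002]
contact_force: [-0.8, 0.1, -0.5]
opening: 0.113
```

Request:
{"fn": "step_arm", "kwargs": {
  "targets": [
    [[0,0,0,0.6,0],[0,0,0,0.6,0],[0,0,0,0.6,0],[0,0,0,0.3,0],[0,0,0,0,0],[0,0,0,0,0]]
  ]
}}

```text
time: 16.47
eef_pos: [0.4309, 0.032, 0.0529]
tcp_rot: [-0.018, 1.0, 0.0, -0.001]
contact_force: [0.7, 0.3, -0.3]
opening: 0.108
```

Request:
{"fn": "step_arm", "kwargs": {
  "targets": [
    [[0,0,0,0.3,0],[0,0,0,0.2,0],[0,0,0,0.08,0],[0,0,0,0.08,0],[0,0,0,0,0]]
  ]
}}

```text
time: 16.88
eef_pos: [0.4313, 0.0319, 0.0273]
tcp_rot: [-0.018, 1.0, -0.0, 0.0]
contact_force: [0.5, -0.3, -1.5]
opening: 0.107
```

Request:
{"fn": "step_arm", "kwargs": {
  "targets": [
    [[0,0,0,0.06,0],[0,0,0,0.06,0],[0,0,0,0,0]]
  ]
}}

```text
time: 17.13
eef_pos: [0.4339, 0.0319, 0.0254]
tcp_rot: [-0.018, 1.0, 0.0, 0.002]
contact_force: [-0.6, 2.2, 10.6]
opening: 0.107
```

Request:
{"fn": "step_arm", "kwargs": {
  "targets": [
    [[0.4,0,0,-0.1,0],[0.4,0,0,0,0],[0.4,0,0,0,0],[0.4,0,0,0,0],[0.4,0,0,-0.6,0],[0.4,0,0,-0.6,0],[0.4,0,0,0,0],[0.4,0,0,0,0]]
  ]
}}

```text
time: 17.8
eef_pos: [0.4319, 0.0318, 0.0754]
tcp_rot: [-0.018, 1.0, -0.0, 0.002]
contact_force: [-1.2, 0.1, -0.6]
opening: 0.399
```

```bash
python3 - <<'E'
from h import *
np.set_printoptions(precision=4,suppress=True,linewidth=150)
s=get_state(); c=snap('wrist','wrist12'); W=pts(c); print(s['time'],s['eef_pos'],s['tcp_rot'],s['contact_force'])
m=(W[...,2]>.044)&(W[...,2]<.052)&(W[...,0]>.38)&(W[...,0]<.48)&(abs(W[...,1]-.032)<.02); P=W[m]
print(len(P)); r=cv2.minAreaRect((P[:,:2]*1000).astype(np.float32)); print('wall',r)
A=np.c_[P[:,0]-.43,P[:,1]-.03,np.ones(len(P))];print(np.linalg.lstsq(A,P[:,2],rcond=None)[0])
m=(W[...,2]>.036)&(W[...,2]<.043)&(W[...,0]>.38)&(W[...,0]<.48)&(abs(W[...,1]-.032)<.06); P=W[m]
r=cv2.minAreaRect((P[:,:2]*1000).astype(np.float32)); print('rim',r)
E
```

```text
17.8 [0.4319 0.0318 0.0754] [-0.0181  0.9998 -0.0003  0.0015] [-1.2166  0.1395 -0.571 ]
1220
wall ((441.51678466796875, 33.18634796142578), (67.38301849365234, 9.716766357421875), 2.0072879791259766)
[-0.0009  0.0003  0.047 ]
rim ((441.82659912109375, 32.986900329589844), (72.72639465332031, 101.34654235839844), 1.919850468635559)
```

View pics/wrist12.png

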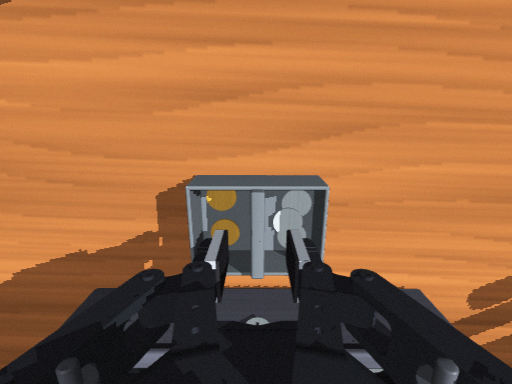

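The cup stands level at (0.4417, 0.033), with its grip wall at column 257. Regripping at its centre.

Request:
{"fn": "step_arm", "kwargs": {
  "targets": [
    [[0.4,-0.25,0.02,0,0],[0.4,0,0,0.5,0],[0.4,0,0,0.5,0],[0.4,0,0,0.33,0],[0.4,0,0,0,0],[0.4,0,0,0,0],[0.4,0,0,0,0]]
  ]
}}

```text
time: 18.43
eef_pos: [0.4413, 0.0331, 0.0212]
tcp_rot: [-0.018, 1.0, 0.0, -0.0]
contact_force: [-0.1, 0.0, -0.3]
opening: 0.398
```

Request:
{"fn": "step_arm", "kwargs": {
  "targets": [
    [[0,0,0,0,0],[0,0,0,0,0],[0,0,0,0,0],[0,0,0,0,0],[0,0,0,0,0],[0,0,0,0,0]]
  ],
  "squeeze": 70
}}

```text
time: 18.93
eef_pos: [0.442, 0.033, 0.0223]
tcp_rot: [-0.018, 1.0, -0.0, 0.001]
contact_force: [-0.7, 0.2, 6.3]
opening: 0.101
```

Request:
{"fn": "step_arm", "kwargs": {
  "targets": [
    [[0,0,0,-0.4,0],[0,0,0,-0.8,0],[0,0,0,-0.8,0],[0,0,0,-0.6,0],[0,-0.4,0,0,0],[0,-0.6,0,0,0],[0,-0.7,0,0,0],[0,-0.7,0,0,0],[0,-0.5,0,0,0],[0,-0.1,0,0,0]]
  ]
}}

```text
time: 19.77
eef_pos: [0.5631, 0.0373, 0.1248]
tcp_rot: [-0.018, 1.0, -0.0, 0.001]
contact_force: [-0.3, -0.3, -1.0]
opening: 0.099
```

Request:
{"fn": "step_arm", "kwargs": {
  "targets": [
    [[0,0,0,0,0],[0,0,0,0.3,0],[0,0,0,0.4,0],[0,0,0,0.2,0],[0,0,0,0,0],[0,0,0,0,0],[0,0,0,0,0]]
  ]
}}

```text
time: 20.35
eef_pos: [0.5643, 0.0375, 0.0924]
tcp_rot: [-0.018, 1.0, -0.0, 0.006]
contact_force: [6.2, 1.9, 7.4]
opening: 0.099
```

```bash
cat > rel2.py <<'E'
from h import *
import sys
np.set_printoptions(precision=4,suppress=True,linewidth=150)
s=get_state(); c=snap('wrist',sys.argv[1]); W=pts(c);e=s['eef_pos']; print(s['time'],e,s['tcp_rot'],s['contact_force'])
th=np.radians(1.98); Rt=np.array([[np.cos(th),np.sin(th)],[-np.sin(th),np.cos(th)]])
Q=W.copy(); Q[...,:2]=(W[...,:2]-[.5103,.0354])@Rt.T
v,u=np.mgrid[:384,:512]; ok=(v<345)&(u>130)&(u<390)
f=(Q[...,2]>.02)&(Q[...,2]<.072)&(abs(Q[...,0])<.008)&(v<220)&ok; print('face x',f.sum(),np.median(Q[f][:,0]))
m=(abs(Q[...,2]-e[2]-.0257)<.004)&(abs(Q[...,1]-.0)<.01)&(Q[...,0]>.01)&ok; P=Q[m]
r=cv2.minAreaRect((P[:,:2]*1000).astype(np.float32)); print('wall top',len(P),r)
print('tilt',np.linalg.lstsq(np.c_[P[:,0],P[:,1],np.ones(len(P))],P[:,2],rcond=None)[0])
m=(abs(Q[...,2]-e[2]-.0177)<.003)&(abs(Q[...,1])<.06)&(Q[...,0]>.01)&(Q[...,0]<.07)&ok&(v<280); P=Q[m]
print('rim y',np.percentile(P[:,1],[.5,99.5]),'x min',np.percentile(P[:,0],[0,.5]))
E
python3 rel2.py wrist13
```

```text
20.35 [0.5643 0.0375 0.0924] [-0.0176  0.9998 -0.0001  0.006 ] [6.2008 1.8547 7.4295]
face x 2182 0.0007975506133000965
wall top 2333 ((53.06001281738281, 0.27246665954589844), (69.64411926269531, 19.51186752319336), 0.6076363325119019)
tilt [-0.0582  0.0459  0.1209]
rim y [-0.0487  0.0515] x min [0.0172 0.0174]
```

View pics/wrist13.png

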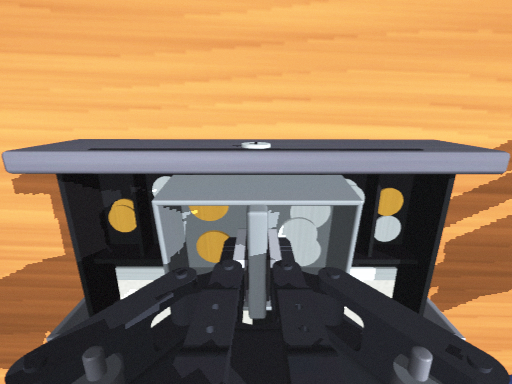

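Request:
{"fn": "step_arm", "kwargs": {
  "targets": [
    [[0,0,0,-0.5,0],[0,-0.06,0,0,0],[0,0,0,0,0],[0,0,0,0,0],[0,0,0,0,0]]
  ]
}}

```text
time: 20.82
eef_pos: [0.5616, 0.0377, 0.1074]
tcp_rot: [-0.018, 1.0, 0.0, -0.002]
contact_force: [-0.3, -0.5, -1.7]
opening: 0.105
```

```bash
python3 rel2.py wrist14; python3 - <<'E'
from h import *
np.set_printoptions(precision=4,suppress=True)
c=load('wrist14');W=pts(c); print(W[150:330:6,258]); print(W[150:260:5,200])
E
```

```text
20.8167 [0.5616 0.0377 0.1074] [-0.018   0.9998  0.0002 -0.0016] [-0.3112 -0.4583 -1.6671]
face x 1905 0.0007807704789668924
wall top 2400 ((50.847068786621094, 0.4307842254638672), (69.52400970458984, 19.58992576599121), 0.5268517732620239)
tilt [-0.0614  0.0514  0.1359]
rim y [-0.0486  0.0518] x min [0.0149 0.0152]
[[0.5105 0.0378 0.0722]
 [0.5135 0.0379 0.0788]
 [0.5171 0.0381 0.0801]
 [0.5212 0.0382 0.0794]
 [0.5387 0.0391 0.0178]
 [0.5236 0.0382 0.1023]
 [0.5247 0.0382 0.1115]
 [0.5253 0.0382 0.1212]
 [0.5263 0.0382 0.1279]
 [0.5289 0.0383 0.1293]
 [0.5298 0.0383 0.135 ]
 [0.5318 0.0384 0.1376]
 [0.5353 0.0385 0.1362]
 [0.5384 0.0387 0.1358]
 [0.5411 0.0388 0.1367]
 [0.5448 0.0389 0.1354]
 [0.5485 0.039  0.1343]
 [0.5513 0.0392 0.1351]
 [0.5551 0.0393 0.1341]
 [0.5591 0.0395 0.1331]
 [0.5625 0.0396 0.133 ]
 [0.5657 0.0397 0.1334]
 [0.5696 0.0399 0.1328]
 [0.5738 0.04   0.132 ]
 [0.5781 0.0402 0.1311]
 [0.582  0.0403 0.1309]
 [0.5865 0.0405 0.1301]
 [0.5902 0.0407 0.1302]
 [0.5946 0.0408 0.1297]
 [0.6429 0.0429 0.0818]]
[[ 0.5118 -0.0005  0.0731]
 [ 0.5142  0.0006  0.0788]
 [ 0.5172  0.0008  0.0802]
 [ 0.5204  0.0008  0.0805]
 [ 0.5241  0.0003  0.0785]
 [ 0.5415 -0.0126  0.0178]
 [ 0.5246  0.0054  0.1034]
 [    nan     nan     nan]
 [ 0.5262  0.0083  0.1179]
 [ 0.5272  0.0095  0.1235]
 [ 0.5279  0.0106  0.1292]
 [ 0.543   0.003   0.0938]
 [ 0.5457  0.0032  0.0953]
 [ 0.5497  0.0028  0.0937]
 [ 0.5542  0.0021  0.091 ]
 [ 0.5579  0.0019  0.0905]
 [ 0.5613  0.0019  0.0907]
 [ 0.565   0.0017  0.0904]
 [ 0.568   0.0019  0.0917]
 [ 0.5715  0.0019  0.0919]
 [ 0.5758  0.0015  0.0907]
 [ 0.5797  0.0014  0.0904]]
```

View pics/wrist14.png

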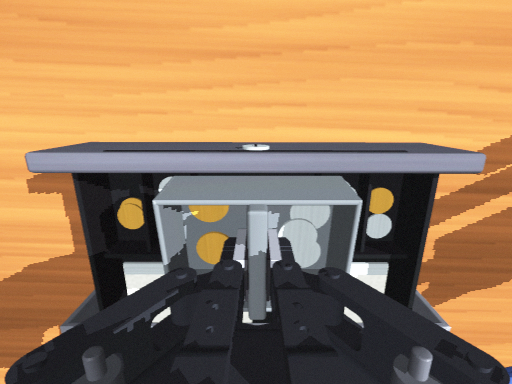

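The front edge caught the panel top while the arm was still settling short in x, which tilted the cup about 7°. Levelling on the counter again. This time I'll reach x fully before lowering.

Request:
{"fn": "step_arm", "kwargs": {
  "targets": [
    [[0,0,0,-0.7,0],[0,0.4,0,-0.2,0],[0,0.7,0,0,0],[0,0.8,0,0,0],[0,0.8,0,0,0],[0,0.5,0,0,0],[0,0,0,0.4,0],[0,0,0,0.7,0],[0,0,0,0.7,0],[0,0,0,0.5,0]]
  ]
}}

```text
time: 21.7
eef_pos: [0.4334, 0.0332, 0.0506]
tcp_rot: [-0.018, 1.0, 0.0, -0.001]
contact_force: [-0.7, 1.0, -1.7]
opening: 0.101
```

Request:
{"fn": "step_arm", "kwargs": {
  "targets": [
    [[0,0,0,0.3,0],[0,0,0,0,0],[0,0,0,0,0]]
  ]
}}

```text
time: 21.95
eef_pos: [0.4342, 0.033, 0.0401]
tcp_rot: [-0.018, 1.0, 0.0, -0.001]
contact_force: [-0.3, 0.3, -0.4]
opening: 0.1
```

Request:
{"fn": "step_arm", "kwargs": {
  "targets": [
    [[0,0,0,0.2,0],[0,0,0,0.1,0],[0,0,0,0.05,0],[0,0,0,0,0],[0,0,0,0,0]]
  ]
}}

```text
time: 22.37
eef_pos: [0.4355, 0.0329, 0.0274]
tcp_rot: [-0.018, 1.0, -0.0, 0.0]
contact_force: [0.6, 0.4, -0.9]
opening: 0.102
```

Request:
{"fn": "step_arm", "kwargs": {
  "targets": [
    [[0.4,0,0,0,0],[0.4,0,0,0,0],[0.4,0,0,0,0],[0.4,0,0,-0.6,0],[0.4,0,0,-0.6,0],[0.4,0,0,0,0],[0.4,0,0,0,0]]
  ]
}}

```text
time: 22.95
eef_pos: [0.4369, 0.0327, 0.0769]
tcp_rot: [-0.018, 1.0, -0.0, 0.002]
contact_force: [0.7, -1.2, -0.3]
opening: 0.4
```

```bash
cat > cup.py <<'E'
from h import *
import sys
np.set_printoptions(precision=4,suppress=True,linewidth=150)
s=get_state(); c=snap('wrist',sys.argv[1]); W=pts(c); print(s['time'],s['eef_pos'],s['tcp_rot'],s['contact_force'])
m=(W[...,2]>.044)&(W[...,2]<.052)&(W[...,0]>.38)&(W[...,0]<.49)&(abs(W[...,1]-.032)<.02); P=W[m]
r=cv2.minAreaRect((P[:,:2]*1000).astype(np.float32)); print('wall',len(P),r)
A=np.c_[P[:,0]-.43,P[:,1]-.03,np.ones(len(P))];print(np.linalg.lstsq(A,P[:,2],rcond=None)[0])
m=(W[...,2]>.036)&(W[...,2]<.043)&(W[...,0]>.38)&(W[...,0]<.49)&(abs(W[...,1]-.032)<.06); P=W[m]
r=cv2.minAreaRect((P[:,:2]*1000).astype(np.float32)); print('rim',r)
E
python3 cup.py wrist15
```

```text
22.95 [0.4369 0.0327 0.0769] [-0.0181  0.9998 -0.0004  0.0022] [ 0.6668 -1.1608 -0.347 ]
wall 1299 ((431.25738525390625, 33.79246520996094), (67.62389373779297, 9.765456199645996), 1.6767199039459229)
[0.0017 0.0112 0.047 ]
rim ((431.3482666015625, 33.797584533691406), (71.8817367553711, 101.64207458496094), 2.2350070476531982)
```

View pics/wrist15.png

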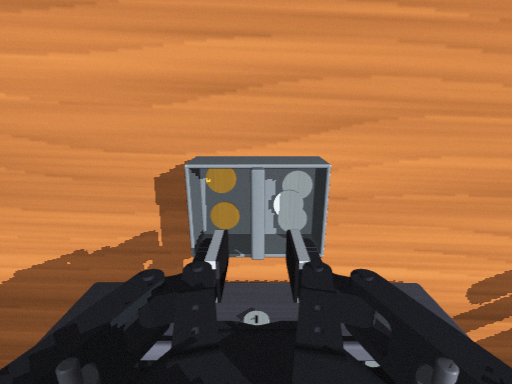

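Request:
{"fn": "step_arm", "kwargs": {
  "targets": [
    [[0.4,0.14,0.03,0,0],[0.4,0,0,0.5,0],[0.4,0,0,0.5,0],[0.4,0,0,0.35,0],[0.4,0,0,0,0],[0.4,0,0,0,0],[0.4,0,0,0,0]]
  ]
}}

```text
time: 23.58
eef_pos: [0.4295, 0.0339, 0.0212]
tcp_rot: [-0.018, 1.0, 0.0, -0.0]
contact_force: [0.0, 1.4, 0.5]
opening: 0.402
```

Request:
{"fn": "step_arm", "kwargs": {
  "targets": [
    [[0,0,0,0,0],[0,0,0,0,0],[0,0,0,0,0],[0,0,0,0,0],[0,0,0,0,0],[0,0,0,0,0]]
  ],
  "squeeze": 100
}}

```text
time: 24.08
eef_pos: [0.4306, 0.0337, 0.0224]
tcp_rot: [-0.018, 1.0, -0.0, 0.001]
contact_force: [-2.4, -0.7, 6.1]
opening: 0.095
```

Request:
{"fn": "step_arm", "kwargs": {
  "targets": [
    [[0,0,0,-0.4,0],[0,0,0,-0.8,0],[0,0,0,-0.8,0],[0,0,0,-0.8,0],[0,0,0,-0.1,0],[0,0,0,0,0],[0,0,0,0,0]]
  ]
}}

```text
time: 24.67
eef_pos: [0.429, 0.034, 0.1363]
tcp_rot: [-0.018, 1.0, 0.0, -0.0]
contact_force: [-0.3, 0.8, -0.9]
opening: 0.096
```

Request:
{"fn": "step_arm", "kwargs": {
  "targets": [
    [[0,-0.5,0,0,0],[0,-0.8,0,0,0],[0,-0.8,0,0,0],[0,-0.8,0,0,0],[0,-0.5,-0.03,0,0],[0,-0.03,0,0,0],[0,0,0,0,0],[0,0,0,0,0],[0,0,0,0,0],[0,0,0,0,0]]
  ]
}}

```text
time: 25.5
eef_pos: [0.5654, 0.0378, 0.1363]
tcp_rot: [-0.018, 1.0, 0.0, -0.001]
contact_force: [0.5, -0.4, -1.4]
opening: 0.099
```

```bash
cat > rel3.py <<'E'
from h import *
import sys
np.set_printoptions(precision=4,suppress=True,linewidth=150)
s=get_state(); c=snap('wrist',sys.argv[1]); W=pts(c);e=s['eef_pos']; print(s['time'],e,s['tcp_rot'],s['contact_force'])
th=np.radians(1.98); Rt=np.array([[np.cos(th),np.sin(th)],[-np.sin(th),np.cos(th)]])
Q=W.copy(); Q[...,:2]=(W[...,:2]-[.5103,.0354])@Rt.T
v,u=np.mgrid[:384,:512]
f=(Q[...,2]>.02)&(Q[...,2]<.072)&(abs(Q[...,0])<.008)&(v<220); fx=np.median(Q[f][:,0]); print('face x',fx)
P=Q[195:330,255:261].reshape(-1,3); P=P[abs(P[:,2]-e[2]-.0257)<.012]; P=P[P[:,0]>.01]
k=np.polyfit(P[:,0],P[:,2],1); g=abs(P[:,2]-np.polyval(k,P[:,0]))<.002; P=P[g];k=np.polyfit(P[:,0],P[:,2],1)
print('wall: x from face',P[:,0].min()-fx,P[:,0].max()-fx,'(home .0215-.0895) tilt',k[0],'z mid',np.polyval(k,.055))
# front face of cup
F=[];
for uu in list(range(170,245,5))+list(range(270,345,5)):
    col=Q[150:230,uu]; col=col[(col[:,0]>.012)&(col[:,0]<.03)&(col[:,2]<e[2]+.019)&(col[:,2]>max(.03,e[2]-.012))]
    if len(col)>3: F.append(np.median(col[:,0]))
print('cup front from face',np.median(F)-fx if F else None,len(F),'home ~.0195')
# lock centre & rim columns
px=c['pixels'].astype(int).min(2); b=(px>150)&(v<165)&(v>135)&(u>200)&(u<310); print('lock col',u[b].min() if b.any() else 0,u[b].max() if b.any() else 0)
E
python3 rel3.py wrist16
```

```text
25.5 [0.5654 0.0378 0.1363] [-0.0181  0.9998  0.0001 -0.0009] [ 0.4925 -0.4171 -1.39  ]
face x 0.0007568106112513359
wall: x from face 0.021285937853284732 0.08894132037605923 (home .0215-.0895) tilt 0.0033381534634430504 z mid 0.1611735206004584
cup front from face 0.019807806712515485 30 home ~.0195
lock col 201 309
```

View pics/wrist16.png

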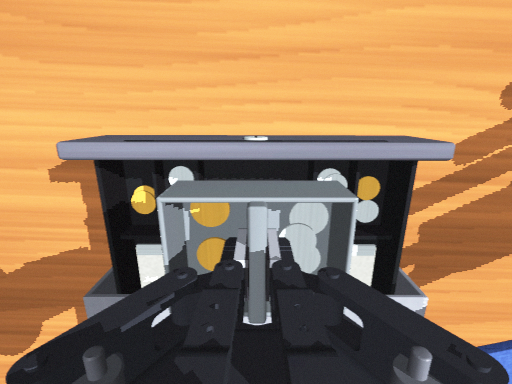

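The cup is level (slope 0.003) and its front is 19.8 mm behind the face, where home is 19.5. Panel ends at 58 and 454 centre on 256 and the cup on 257.5, so I trim y by -0.7 mm and lower.

Request:
{"fn": "step_arm", "kwargs": {
  "targets": [
    [[0,0,-0.018,0,0],[0,0,0,0.3,0],[0,0,0,0.5,0],[0,0,0,0.5,0],[0,0,0,0.3,0],[0,0,0,0,0],[0,0,0,0,0],[0,0,0,0,0]]
  ]
}}

```text
time: 26.22
eef_pos: [0.5676, 0.0368, 0.074]
tcp_rot: [-0.018, 1.0, -0.0, 0.001]
contact_force: [0.1, -0.6, -0.8]
opening: 0.095
```

```bash
python3 rel3.py wrist17
```

```text
26.2167 [0.5676 0.0368 0.074 ] [-0.018   0.9998 -0.0001  0.0008] [ 0.1258 -0.6174 -0.7908]
face x 0.0008402012963934169
wall: x from face 0.023278238433584696 0.09056368524240438 (home .0215-.0895) tilt 0.002837841826744028 z mid 0.09878106465750178
cup front from face 0.0218215349739598 30 home ~.0195
lock col 201 309
```

View pics/wrist17.png

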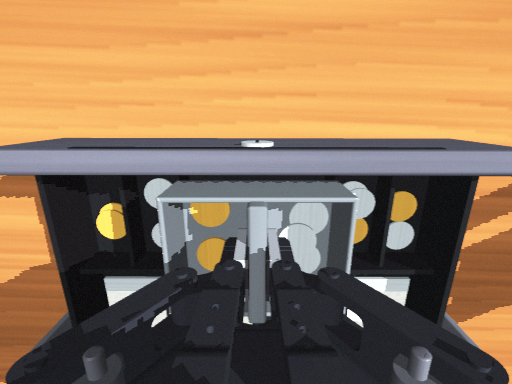

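Now x is 2 mm too far (front at 21.8 mm), while y is centred: lock at 257.5, cup at 257.5.

Request:
{"fn": "step_arm", "kwargs": {
  "targets": [
    [[0,0.05,0,0,0],[0,0,0,0.1,0],[0,0,0,0.1,0],[0,0,0,0,0],[0,0,0,0,0]]
  ]
}}

```text
time: 26.68
eef_pos: [0.5645, 0.0369, 0.0647]
tcp_rot: [-0.018, 1.0, 0.0, -0.0]
contact_force: [0.8, 0.6, -2.9]
opening: 0.094
```

Request:
{"fn": "step_arm", "kwargs": {
  "targets": [
    [[0,-0.02,0,0,0],[0,0,0,0.03,0],[0,0,0,0,0]]
  ]
}}

```text
time: 26.93
eef_pos: [0.5657, 0.0369, 0.0639]
tcp_rot: [-0.018, 1.0, -0.0, -0.0]
contact_force: [0.2, -0.2, -2.0]
opening: 0.101
```

Request:
{"fn": "step_arm", "kwargs": {
  "targets": [
    [[0,0,0,0.08,0],[0,0,0,0,0],[0,0,0,0,0]]
  ]
}}

```text
time: 27.18
eef_pos: [0.5654, 0.0369, 0.0604]
tcp_rot: [-0.018, 1.0, 0.0, -0.0]
contact_force: [-0.3, 0.8, -0.6]
opening: 0.093
```

Request:
{"fn": "step_arm", "kwargs": {
  "targets": [
    [[0,0,0,0.08,0],[0,0,0,0,0],[0,0,0,0,0]]
  ]
}}

```text
time: 27.43
eef_pos: [0.5654, 0.0369, 0.0572]
tcp_rot: [-0.018, 1.0, 0.0, -0.0]
contact_force: [0.7, 0.9, -1.6]
opening: 0.099
```

Request:
{"fn": "step_arm", "kwargs": {
  "targets": [
    [[0,0,0,0.08,0],[0,0,0,0,0],[0,0,0,0,0]]
  ]
}}

```text
time: 27.68
eef_pos: [0.5654, 0.0369, 0.0541]
tcp_rot: [-0.018, 1.0, 0.0, -0.0]
contact_force: [-0.0, -0.5, -1.0]
opening: 0.09
```

No contact with the underside at about 32 mm, well inside the bay. Continuing down.

Request:
{"fn": "step_arm", "kwargs": {
  "targets": [
    [[0,0,0,0.08,0],[0,0,0,0.05,0],[0,0,0,0,0],[0,0,0,0,0]]
  ]
}}

```text
time: 28.02
eef_pos: [0.5654, 0.0369, 0.0488]
tcp_rot: [-0.018, 1.0, 0.0, -0.0]
contact_force: [0.3, 0.3, -1.3]
opening: 0.097
```

Request:
{"fn": "step_arm", "kwargs": {
  "targets": [
    [[0,0,0,0.08,0],[0,0,0,0,0],[0,0,0,0,0]]
  ]
}}

```text
time: 28.27
eef_pos: [0.5654, 0.0369, 0.0457]
tcp_rot: [-0.018, 1.0, 0.0, -0.0]
contact_force: [-0.9, 0.8, -1.3]
opening: 0.094
```

Request:
{"fn": "step_arm", "kwargs": {
  "targets": [
    [[0,0,0,0.06,0],[0,0,0,0.06,0],[0,0,0,0,0],[0,0,0,0,0]]
  ]
}}

```text
time: 28.6
eef_pos: [0.5654, 0.0369, 0.0409]
tcp_rot: [-0.018, 1.0, 0.0, -0.0]
contact_force: [-0.4, 0.8, -2.3]
opening: 0.096
```

Request:
{"fn": "step_arm", "kwargs": {
  "targets": [
    [[0.35,0,0,0,0],[0.35,0,0,0,0],[0.35,0,0,0,0],[0.35,0,0,0,0],[0.35,0,0,-0.5,0],[0.35,0,0,-0.7,0],[0.35,0,0,-0.7,0],[0.35,0,0,-0.5,0],[0.35,0,0,0,0],[0.35,0,0,0,0]]
  ]
}}

```text
time: 29.43
eef_pos: [0.5667, 0.0368, 0.1388]
tcp_rot: [-0.018, 1.0, -0.0, 0.002]
contact_force: [0.3, 0.8, -0.4]
opening: 0.351
```

```bash
python3 - <<'E'
from h import *
np.set_printoptions(precision=4,suppress=True,linewidth=150)
s=get_state(); c=snap('wrist','wrist20'); W=pts(c);e=s['eef_pos']; print(s['time'],e,s['contact_force'])
th=np.radians(1.98); Rt=np.array([[np.cos(th),np.sin(th)],[-np.sin(th),np.cos(th)]])
Q=W.copy(); Q[...,:2]=(W[...,:2]-[.5103,.0354])@Rt.T
v,u=np.mgrid[:384,:512]
f=(Q[...,2]>.02)&(Q[...,2]<.072)&(abs(Q[...,0])<.008); fx=np.median(Q[f][:,0]); print('face',fx)
m=(abs(Q[...,2]-.066)<.004)&(abs(Q[...,1])<.012)&(Q[...,0]>.018)&(Q[...,0]<.1); P=Q[m]; print('wall',len(P),np.median(P[:,2]),cv2.minAreaRect((P[:,:2]*1000).astype(np.float32)),np.linalg.lstsq(np.c_[P[:,:2],np.ones(len(P))],P[:,2],rcond=None)[0])
m=(abs(Q[...,2]-.058)<.004)&(abs(Q[...,1])<.06)&(Q[...,0]>.018)&(Q[...,0]<.1); P=Q[m]; print('rim',len(P),np.median(P[:,2]),cv2.minAreaRect((P[:,:2]*1000).astype(np.float32)))
E
```

```text
29.4333 [0.5667 0.0368 0.1388] [ 0.3468  0.7968 -0.3807]
face 0.0007628365634982728
wall 865 0.0651296243577574 ((56.15483856201172, 0.3088250160217285), (67.66373443603516, 9.59044075012207), 0.47325292229652405) [0.0005 0.0177 0.065 ]
rim 1252 0.056952007015205044 ((56.00544738769531, 0.5493278503417969), (71.81056213378906, 101.09041595458984), 0.07221631705760956)
```

View pics/wrist20.png

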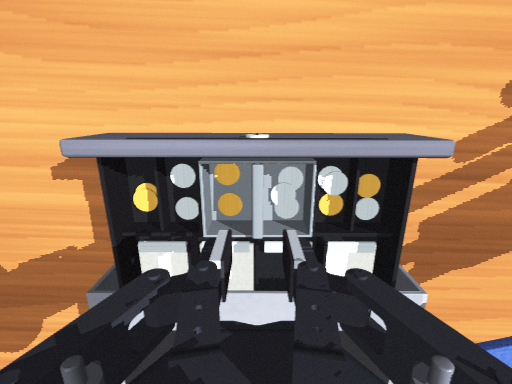

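The cup is seated: wall top at 65 mm (66 expected), level, x 55.3 mm behind the face (55.5 is home), y within 0.5 mm. Next I close the fingers and move to the front of the drawer.

Request:
{"fn": "step_arm", "kwargs": {
  "targets": [
    [[0,0.4,0.2,0,0],[0,0.7,0.4,0,0],[0,0.8,0.3,0,0],[0,0.8,0.1,0,0],[0,0.65,0,0,0],[0,0,0,0.5,0],[0,0,0,0.7,0],[0,0,0,0.7,0],[0,0,0,0,0],[0,0,0,0,0]]
  ],
  "squeeze": 40
}}

```text
time: 30.32
eef_pos: [0.4276, 0.0722, 0.0586]
tcp_rot: [-0.018, 1.0, 0.0, -0.004]
contact_force: [0.5, -0.7, 0.4]
opening: 0.003
```

Request:
{"fn": "step_arm", "kwargs": {
  "targets": [
    [[0,-0.4,0,-0.08,0],[0,-0.5,0,0,0],[0,-0.4,0,0,0],[0,-0.1,0,0,0],[0,0,0,0,0],[0,0,0,0,0]]
  ]
}}

```text
time: 30.82
eef_pos: [0.486, 0.0741, 0.0648]
tcp_rot: [-0.018, 1.0, -0.0, -0.0]
contact_force: [-1.0, 0.4, 0.2]
opening: -0.001
```

Request:
{"fn": "step_arm", "kwargs": {
  "targets": [
    [[0,-0.05,0,0,0],[0,-0.05,0,0,0],[0,-0.05,0,0,0],[0,0,0,0,0]]
  ]
}}

```text
time: 31.15
eef_pos: [0.4923, 0.0743, 0.0645]
tcp_rot: [-0.018, 1.0, -0.0, 0.0]
contact_force: [0.2, -0.0, -0.3]
opening: 0.001
```

Request:
{"fn": "step_arm", "kwargs": {
  "targets": [
    [[0,-0.05,0,0,0],[0,-0.05,0,0,0],[0,-0.05,0,0,0],[0,-0.04,0,0,0]]
  ]
}}

```text
time: 31.48
eef_pos: [0.4995, 0.0746, 0.0643]
tcp_rot: [-0.018, 1.0, -0.0, -0.001]
contact_force: [-4.4, -1.0, 3.4]
opening: 0.001
```

Request:
{"fn": "step_arm", "kwargs": {
  "targets": [
    [[0,-0.04,0,0,0],[0,-0.04,0,0,0]]
  ]
}}

```text
time: 31.65
eef_pos: [0.501, 0.0746, 0.064]
tcp_rot: [-0.018, 1.0, -0.0, -0.003]
contact_force: [-6.7, -1.0, 5.9]
opening: -0.006
```

Request:
{"fn": "step_arm", "kwargs": {
  "targets": [
    [[0,-0.03,0,-0.05,0],[0,-0.06,0,-0.02,0],[0,-0.1,0,0,0],[0,-0.1,0,0,0]]
  ]
}}

```text
time: 31.98
eef_pos: [0.5103, 0.0751, 0.0648]
tcp_rot: [-0.018, 1.0, -0.0, -0.006]
contact_force: [-7.8, -1.4, 0.2]
opening: 0.001
```

Request:
{"fn": "step_arm", "kwargs": {
  "targets": [
    [[0,-0.12,0,0,0],[0,-0.12,0,0,0],[0,-0.12,0,0,0],[0,-0.12,0,0,0],[0,-0.12,0,0,0]]
  ]
}}

```text
time: 32.4
eef_pos: [0.5343, 0.0759, 0.0647]
tcp_rot: [-0.018, 1.0, -0.0, -0.006]
contact_force: [-7.2, -1.4, 0.6]
opening: -0.003
```

Request:
{"fn": "step_arm", "kwargs": {
  "targets": [
    [[0,-0.12,0,0,0],[0,-0.12,0,0,0],[0,-0.12,0,0,0],[0,-0.12,0,0,0],[0,-0.12,0,0,0],[0,-0.12,0,0,0],[0,-0.12,0,0,0],[0,-0.12,0,0,0],[0,-0.12,0,0,0]]
  ]
}}

```text
time: 33.15
eef_pos: [0.5774, 0.0774, 0.0647]
tcp_rot: [-0.018, 1.0, -0.0, -0.006]
contact_force: [-8.7, -0.9, 1.8]
opening: -0.004
```

```bash
python3 - <<'E'
from h import *
s=get_state(); print(s['time'],s['eef_pos'],s['contact_force'])
c=snap('scene','scene21'); a=c['pixels'][:,:,::-1]
cv2.imwrite('pics/z21.png',cv2.resize(a[180:330,140:330],None,fx=4,fy=4,interpolation=cv2.INTER_CUBIC))
E
```

```text
33.15 [0.57742924 0.07740222 0.06474667] [-8.6744712  -0.88959208  1.78983047]
```

View pics/z21.png

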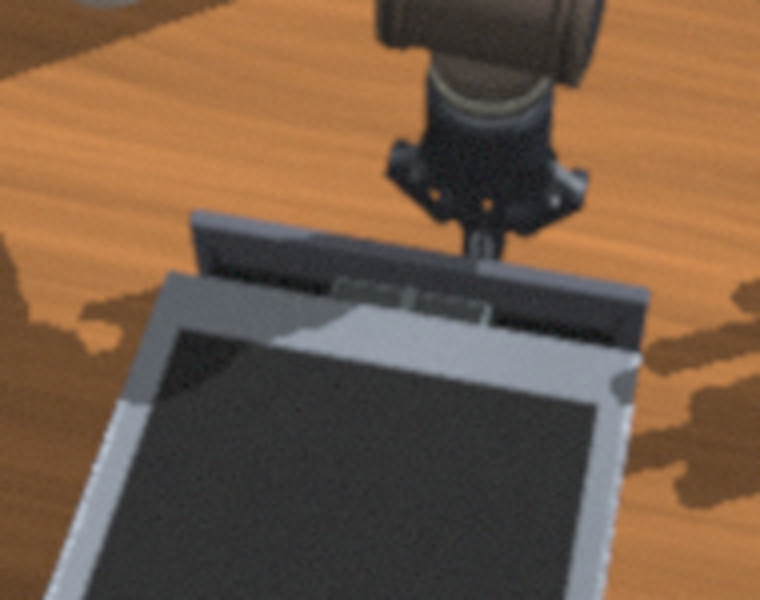

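The cup is passing under the roof cleanly. Continuing, slower near the trip.

Request:
{"fn": "step_arm", "kwargs": {
  "targets": [
    [[0,-0.1,0,0,0],[0,-0.1,0,0,0],[0,-0.1,0,0,0],[0,-0.08,0,0,0],[0,-0.06,0,0,0],[0,-0.04,0,0,0],[0,-0.02,0,0,0]]
  ]
}}

```text
time: 33.78
eef_pos: [0.5977, 0.0781, 0.0648]
tcp_rot: [-0.018, 1.0, -0.0, -0.006]
contact_force: [-7.9, -1.7, 0.2]
opening: -0.001
```

Request:
{"fn": "step_arm", "kwargs": {
  "targets": [
    [[0,-0.02,0,0,0],[0,-0.02,0,0,0],[0,-0.02,0,0,0],[0,-0.02,0,0,0],[0,-0.02,0,0,0]]
  ]
}}

```text
time: 34.2
eef_pos: [0.6015, 0.0782, 0.0648]
tcp_rot: [-0.018, 1.0, -0.0, -0.006]
contact_force: [-8.4, -1.4, 1.6]
opening: -0.0
```

Request:
{"fn": "step_arm", "kwargs": {
  "targets": [
    [[0,-0.02,0,0,0],[0,-0.02,0,0,0],[0,-0.02,0,0,0],[0,-0.02,0,0,0]]
  ]
}}

```text
time: 34.53
eef_pos: [0.6046, 0.0783, 0.0648]
tcp_rot: [-0.018, 1.0, -0.0, -0.006]
contact_force: [-8.0, -1.6, 1.4]
opening: 0.002
```

Request:
{"fn": "step_arm", "kwargs": {
  "targets": [
    [[0,-0.02,0,0,0],[0,-0.015,0,0,0]]
  ]
}}

```text
time: 34.7
eef_pos: [0.606, 0.0784, 0.0648]
tcp_rot: [-0.018, 1.0, -0.0, -0.006]
contact_force: [-10.1, -1.8, 2.2]
opening: -0.0
```

Request:
{"fn": "step_arm", "kwargs": {
  "targets": [
    [[0,-0.015,0,-0.005,0]]
  ]
}}

```text
time: 34.78
eef_pos: [0.6061, 0.0784, 0.0648]
tcp_rot: [-0.018, 1.0, -0.0, -0.007]
contact_force: [-10.0, -0.7, 1.7]
opening: -0.0
```

Request:
{"fn": "step_arm", "kwargs": {
  "targets": [
    [[0,-0.015,0,-0.005,0]]
  ]
}}

```text
time: 34.87
eef_pos: [0.6062, 0.0784, 0.0649]
tcp_rot: [-0.018, 1.0, -0.0, -0.008]
contact_force: [-10.9, -1.1, 2.4]
opening: 0.003
```

Request:
{"fn": "step_arm", "kwargs": {
  "targets": [
    [[0,-0.02,0,-0.005,0]]
  ]
}}

```text
time: 34.95
eef_pos: [0.6063, 0.0784, 0.0649]
tcp_rot: [-0.018, 1.0, -0.0, -0.009]
contact_force: [-13.3, -2.7, 3.5]
opening: -0.0
```

Request:
{"fn": "step_arm", "kwargs": {
  "targets": [
    [[0,-0.01,0,-0.005,0]]
  ]
}}

```text
time: 35.03
eef_pos: [0.6063, 0.0784, 0.0649]
tcp_rot: [-0.019, 1.0, -0.0, -0.009]
contact_force: [-13.4, -2.1, 1.5]
opening: -0.001
```

The push has risen past 13 N and the drawer is on the buffer, so it has tripped. Backing off smoothly.

Request:
{"fn": "step_arm", "kwargs": {
  "targets": [
    [[0,0.05,0,0,0],[0,0.1,0,0,0],[0,0.15,0,0,0],[0,0.3,0,0,0],[0,0.5,0,0,0],[0,0.5,0,0,0],[0,0,0,-0.5,0],[0,0,0,-0.5,0],[0,0,0,0,0]]
  ]
}}

```text
time: 35.78
eef_pos: [0.5522, 0.0763, 0.1128]
tcp_rot: [-0.018, 1.0, -0.0, 0.005]
contact_force: [0.5, -0.2, 0.9]
opening: 0.001
```

```bash
python3 - <<'E'
from h import *
np.set_printoptions(precision=4,suppress=True,linewidth=150)
s=get_state(); print(s['time'],s['eef_pos'],s['contact_force'])
c=snap('scene','scene22'); a=c['pixels'][:,:,::-1]
cv2.imwrite('pics/z22.png',cv2.resize(a[180:330,140:330],None,fx=4,fy=4,interpolation=cv2.INTER_CUBIC))
W=pts(snap('top','top22')); 
for u in (205,275,285): 
    col=W[100:185,u]; f=col[(abs(col[:,2]-.08)<.004)]; print(u,f[-4:])
c=snap('top','top22')
E
```

```text
35.7833 [0.5522 0.0763 0.1128] [ 0.5221 -0.1653  0.9139]
205 [[0.7202 0.1549 0.0832]
 [0.6853 0.1538 0.0837]
 [0.6739 0.1535 0.0834]]
275 [[ 0.6643 -0.0446  0.0825]
 [ 0.6242 -0.0453  0.0823]
 [ 0.6192 -0.0456  0.079 ]
 [ 0.6139 -0.0458  0.0771]]
285 [[ 0.6224 -0.0736  0.0804]
 [ 0.6193 -0.0736  0.0815]
 [ 0.6169 -0.0738  0.0795]
 [ 0.6143 -0.074   0.078 ]]
```

View pics/z22.png

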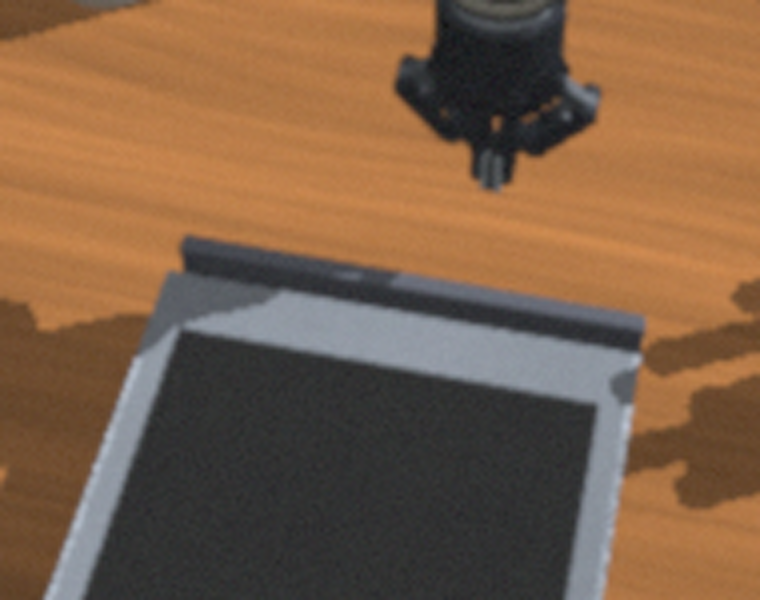

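View pics/top22.png

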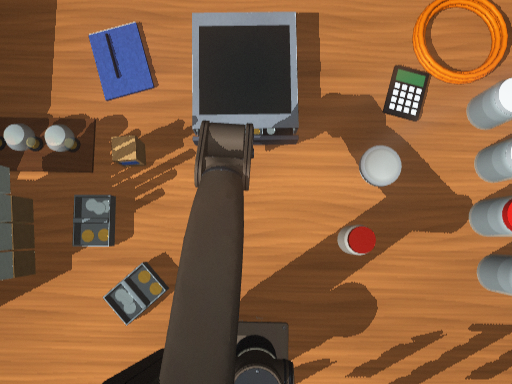

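The panel face at y ≈ -0.045 is at x ≈ 0.613, the same as at the start, so the drawer is shut. The jar, lamp and carton are at their original pixels and the hand is clear. One more settle and check, then hand in.

Request:
{"fn": "step_arm", "kwargs": {
  "targets": [
    [[0,0.2,0,-0.3,0],[0,0.2,0,-0.3,0],[0,0,0,0,0],[0,0,0,0,0],[0,0,0,0,0],[0,0,0,0,0]]
  ]
}}

```text
time: 36.43
eef_pos: [0.5325, 0.0757, 0.1307]
tcp_rot: [-0.018, 1.0, 0.0, -0.001]
contact_force: [-0.5, -0.1, 0.0]
opening: -0.0
```

```bash
python3 - <<'E'
from h import *
np.set_printoptions(precision=4,suppress=True)
s=get_state(); print(s['time'],s['contact_force'],abs(s['dq']).max())
a=load('top0');W0=pts(a);W=pts(snap('top','top23'))
for u in (270,275,285): 
    for Z in (W0,W):
        col=Z[135:150,u]; f=col[(col[:,2]>.03)&(col[:,2]<.07)]; print(u,f[:,0])
print(sign_off())
E
```

```text
36.4333 [-0.4599 -0.0937  0.012 ] 0.004704204914561831
270 [0.6132 0.6125 0.6125]
270 [0.6131 0.6121 0.6122]
275 [0.6131 0.6129 0.6128]
275 [0.6144 0.6134]
285 [0.6145 0.6147 0.6148]
285 [0.6145 0.6139 0.6153]
the job is handed in; nothing more can be done
None
```

I opened the drawer, set the small coin cup into the middle bay, and pushed the drawer shut until it latched. I handed in at 36.4 s of the 72 s, but the first press may have gone over the 20 N limit.

**First press:** I sent several press steps without checking the force between them. The last reading was 18.5 N along the push, about 20.6 N in total with sensor noise of roughly 1 N. I can't rule out that this counted as a failure. The closing press peaked at about 13.8 N.

**Placing the cup:** My first two tries tilted it in the fingers, first against the bay's rear wall and then on the panel's top edge. Contact during these tries reached about 19 N, passed to the drawer through the cup. Each time I levelled the cup on the counter and gripped it again. The third try went in without contact.

**Last checks:**
- **Cup in the bay, before closing:** it was level and within about 0.5 mm sideways of home. It measured about 1 mm low, within the camera's error. I could not see it again once the drawer was shut.
- **Drawer after closing:** the panel face was within about 1 mm of its starting position and stayed there after I let go.
- **At hand-in:** the hand was clear and the force reading was near zero. The jar, carton and lamp looked unmoved in the top view.

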